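Pack a chamber snug in its sprung cradle

ROBOT

A 7-joint arm with a two-finger parallel gripper is mounted at the origin on the work surface. World frame = base frame: x ahead of the robot, y to its left, z up, the work surface at z = 0. Lengths are in m, angles in rad, forces in N, time in s.
With the tool pointing down it reaches from about 0.425 to 0.925 m from the base axis. Payload 6.8 kg.
Tool frame: the origin (TCP) lies on the front face of the gripper's body, between the roots of the fingers; the fingertips stand 73 mm ahead of it and the grasp point (between the pads) lies 54 mm ahead of it; z points along the fingers, x is the direction in which the jaws open and shut, and the axes are right-handed (so a half turn about z gives the same grasp; the last joint's range is limited). The gripper opens to 85 mm and grips with 20 to 120 N. Pads are 22 mm wide; open, the fingers measure 114 mm over their backs; the gripper's body (76 mm by 85 mm) begins 54 mm behind the grasp point. The pads swing forward as they close: fully open they stand 13 mm farther back than shut.
Start: joints at [-1.336, 0.477, 0.022, 1.555, -0.011, 1.109, -0.083], TCP at [0.227, 0.636, 0.304] pointing down, gripper open.
Joint ranges: [-2.96, 2.96], [-0.34, 2.1], [-1.41, 1.46], [0.24, 2.44], [-1.37, 4.51], [0.17, 1.92], [-2.96, 2.96]. Speed limits (rad/s): [2.39, 2.39, 3.14, 3.14, 3.14, 3.14, 3.14].

INTERFACE

Orientations are given as a unit quaternion [w, x, y, z].
In Python, from station import get_obs, read_camera, hand_in gives the robot as it stands. The module is installed in compiled form; this text tells all that it offers.
- The arm moves only by the shell command python3 -m creep 'ROWS' [FORCE]. ROWS is JSON, a list that holds one entry, the list of rows, each a list of 7 numbers: the turn, a rotation vector about the tool's x, y, z in rad, then the shift along the tool's x, y, z in m, then the finger opening in m, from 0 to 0.0854. A call has 1 to 20 rows; each row shifts and turns the pose as measured when the row begins, along the tool's axes as they then stand; what a row does not reach is not made up. A row lasts 1/12 s, in which the tool goes at most 41.7 mm and 7.16 degrees, less where a joint would pass 70% of its speed; a pose out of reach is approached as far as the arm can. A call is refused whole if a number of a shift passes 0.0417 or a number of a turn 0.125, either way. A call with a gripper value outside its range is refused whole. The fingers move at their own pace and stop on an object; FORCE is the grip in N (left out, the last holds). Time passes only in rows, so rows that do not move let the fingers close. It gives the time, the measured TCP pose, the force and the opening at its end, in the units of the state.
- get_obs(): the state, without advancing time (a new reading comes with each control period).
- read_camera(name): name is "side" or "top" or "wrist"; returns a dict with "color" (480x640x3 uint8, red, green, blue), "range_z" (480x640 float32, m along the optical axis (not along the pixel's ray), 0 where there is no reading), "fovy" (degrees; the focal length in pixels is half the picture's height over the tangent of half this angle, whatever the lens; pixels are square), "cx", "cy" (the principal point, pixels), "rvec" (rotation vector, rad) and "tvec" (3), from world to camera coordinates, as OpenCV has them. Camera axes: x right, y down, z forward; pixel columns grow to the right and rows downward; lengths in m; the calibration is good to about 2 mm. A picture is of the moment at which its call begins.
- hand_in(): hands the job in, once; it reports no verdict.
The state is a dict: "t": time; "q": joint angles; "joint_vel": joint speeds; "joint_torque": joint torques, N m; "eef_pos": TCP position; "tool_rot": TCP orientation; "contact_force": force on the tool from outside, world axes, zero at the start; "torque": the same for the moment, N m; "gripper_width": opening from 0.0 (shut) to 1.0 (fully open).
Only numpy, scipy, OpenCV 4.12 (cv2) and the standard library are available. Lean on these libraries where they do the work, as an engineer would, in place of code of your own. Each camera call takes 0.05 s, during which the arm holds its last target.

TASK

The white chamber mounted in the cradle has a gap beside it: pack this gap between its side and the black sprung pad with yellow spacer bars from the grey tray, one bar at a time, each standing on edge as it does in the tray and pushed fully home against the blue back wall, until the last bar has pushed the sprung pad back and the chamber is held snug. Leave the bars you do not need on the tray, and do not disturb the bottle, the beaker or the jar.

Things in the scene. Friction and masses are not known exactly. Their poses are not given: they have to be found in the camera images.
- cradle: fixed aluminium base plate with the cradle, 12 mm thick, spanning x = -130 to +170 mm, y = -100 to +100 mm. Origin on the bench under the mouth of the gap; +x runs into the gap, y across it. Its part x < -30 mm is a clear flat porch. The gap (x = 0 to 70 mm) lies between the mounted chamber's +y face and the black sprung pad. A blue housing behind the pad: y = 50 to 86 mm, top 46 mm over the bench
- wall_front (a point): point on the blue back wall's front face (cradle x = +70 mm, y = 0, 12 mm over the bench), where the gap ends; the wall is 42 mm high over the bench. A bar fully home touches it: the bar's origin is then at cradle x = +25 mm and its near end stands out of the gap to x = -20 mm
- pad (a joint): how far the sprung pad is pushed back towards cradle +y (m): 0 at rest, stop at 0.014; spring 1.5 N at 0, 6 N at the stop. Two red pins stick out of the housing's back by 4 mm plus this value. The gap takes two or three bars: one too few leaves a visible gap and the pad at 0, the right number pushes it back 3 to 11 mm, one more does not fit
- pad_face (a point): centre of the sprung pad's face that looks into the gap (cradle x = +35 mm; y = +18 mm plus the pad's value; 26 mm over the bench). The pad is slick, 70 mm long and reaches 40 mm over the bench. Its mouth end flares towards +y at 30 degrees, from the face at x = 0 to about 15 mm wider at x = -27 mm, so that a bar pushed endwise along +x forces the pad back
- chamber_wide: wide white chamber block with a blue cap, 84 mm wide (its y); 70 mm long (x), 34 mm high, with a capped neck up to 54 mm; fixed; origin at the centre of its underside, axes as the cradle's. One of the two chambers is mounted (origin at cradle x = 35 mm, y = -45 mm give or take 4), the other is parked behind the back wall (x = 125 mm) and plays no part; which is which varies
- chamber_narrow: narrow white chamber block with a green cap, 56 mm wide (its y); 70 mm long (x), 34 mm high, with a capped neck up to 54 mm; fixed; origin at the centre of its underside, axes as the cradle's. One of the two chambers is mounted (origin at cradle x = 35 mm, y = -45 mm give or take 4), the other is parked behind the back wall (x = 125 mm) and plays no part; which is which varies
- tray: fixed grey flat tray without rim, 150 mm (x) x 210 mm (y), 6 mm thick, origin at the centre of its underside; four bars stand on it side by side, about 52 mm apart along its y and lying nearly along its x
- bar1: yellow plastic spacer bar standing on its 14 mm edge: 90 mm long (its x), 14 mm thick (y), 28 mm high, both ends fully rounded (radius 7 mm), about 60 g; all four bars are alike. Origin at the centre of its underside, z up.
- bar2: yellow plastic spacer bar standing on its 14 mm edge: 90 mm long (its x), 14 mm thick (y), 28 mm high, both ends fully rounded (radius 7 mm), about 60 g; all four bars are alike. Origin at the centre of its underside, z up.
- bar3: yellow plastic spacer bar standing on its 14 mm edge: 90 mm long (its x), 14 mm thick (y), 28 mm high, both ends fully rounded (radius 7 mm), about 60 g; all four bars are alike. Origin at the centre of its underside, z up.
- bar4: yellow plastic spacer bar standing on its 14 mm edge: 90 mm long (its x), 14 mm thick (y), 28 mm high, both ends fully rounded (radius 7 mm), about 60 g; all four bars are alike. Origin at the centre of its underside, z up.
- bottle: loose bystander: bottle with blue cap, 66 mm across, 140 mm high, origin at the centre of its underside
- beaker: loose bystander: open glass beaker, 72 mm across, 90 mm high, origin at the centre of its underside
- jar: loose bystander: jar with red lid, 60 mm across, 75 mm high, beyond the tray, origin at the centre of its underside
There are look-alikes about, which are no part of the job. Leave any green, red or turquoise look-alike of the bar2 alone.

How it is judged:
By the outcome, as a careful person would: the job done as asked, in the order asked, and still so for the second after the job is handed in, with the robot touching nothing.
It also fails if it takes over 72 s, if anything falls off the work surface, if the arm or the gripper's body presses on something with over 40 N, if the wrist force passes 120 N, or if a joint passes its speed limit or range.

## Working session

There is one attempt and no reset: what is moved stays moved. The work goes in short steps, Python scripts to look and compute and a shell command to move; the robot and the scene stay as the last step left them, time stands still between calls to the robot, and variables do not carry over. Pictures are saved under pics/ and viewed, and the job is handed in when it is done.

```bash
mkdir -p pics; ls; cat > h.py <<'E'
import numpy as np,cv2
from station import get_obs,read_camera
def shot(n,f):
    c=read_camera(n);cv2.imwrite(f'pics/{f}.png',c['color'][:,:,::-1]);np.savez(f'pics/{f}.npz',**c);return c
def load(f): return dict(np.load(f'pics/{f}.npz'))
def w(c,u,v,z=None):
    f=240/np.tan(np.radians(float(c['fovy']))/2)
    R=cv2.Rodrigues(np.asarray(c['rvec'],float))[0];t=np.asarray(c['tvec'],float).ravel()
    d=np.array([(u-c['cx'])/f,(v-c['cy'])/f,1.])
    o=-R.T@t;D=R.T@d
    s=float(c['range_z'][int(round(v)),int(round(u))]) if z is None else (z-o[2])/D[2]
    return o+D*s
def crop(f,x0,y0,x1,y1,k,out):
    im=cv2.imread(f'pics/{f}.png')[y0:y1,x0:x1];cv2.imwrite(f'pics/{out}.png',cv2.resize(im,None,fx=k,fy=k,interpolation=cv2.INTER_CUBIC))
E
python3 - <<'E'
from h import *
print(get_obs())
for n in('top','side','wrist'):
    c=shot(n,n+'0');print(n,c['fovy'],c['cx'],c['cy'],c['rvec'],c['tvec'])
E
```

```text
pics
{'t': 0.0, 'q': array([-1.33607264,  0.47779431,  0.02231016,  1.55643556, -0.01149946,
        1.10931132, -0.08311652]), 'joint_vel': array([-3.21197989e-04,  4.45949541e-05,  9.12186621e-04, -9.24009017e-04,
        1.25623133e-03, -5.08047119e-04, -9.94126924e-04]), 'joint_torque': array([ 1.36510835e-04, -5.96457875e+01,  1.60839289e+00, -2.81195909e+01,
        1.25771662e-02,  9.23598156e-03,  1.15206439e-05]), 'eef_pos': array([0.22673432, 0.63529531, 0.30293562]), 'tool_rot': array([ 5.73268743e-04,  8.17348390e-01,  5.76143020e-01, -7.07284648e-04]), 'contact_force': array([-0.14335692,  0.56075941,  0.25110876]), 'torque': array([0.04335209, 0.04028409, 0.03359255]), 'gripper_width': 0.9993641050271271}
top 43.66733134081185 314.19965764060913 245.48025063225697 [ 2.1225124  -2.16493069  0.13661556] [0.03451755 0.60651678 1.22360895]
side 45.42268771401654 319.5442254767983 246.36114246126442 [ 2.28395243 -0.01272598  0.02998665] [-0.6012445   0.03530882  1.1894469 ]
wrist 63.9883773494538 321.3052575499294 241.39576375916275 [-2.34361292 -1.65351339 -0.26353751] [-0.67468915 -0.0400314   0.38054246]
```

View pics/top0.png

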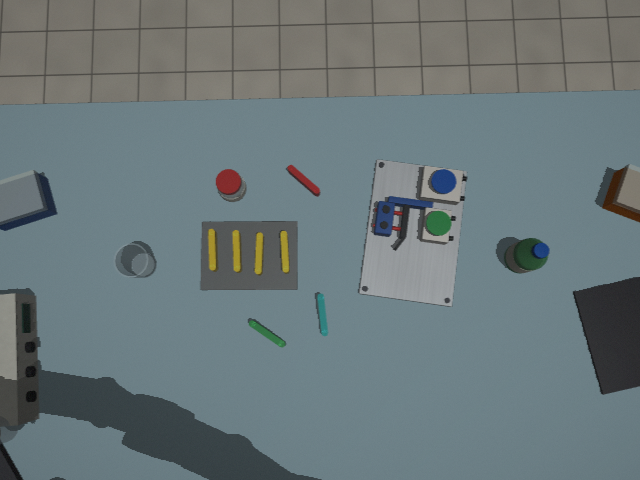

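View pics/side0.png

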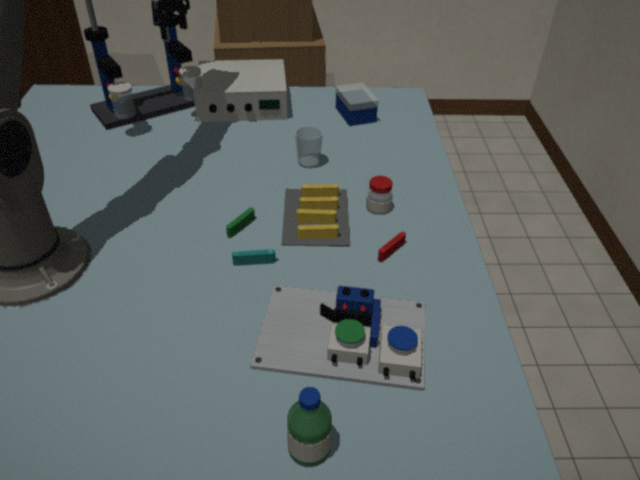

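View pics/wrist0.png

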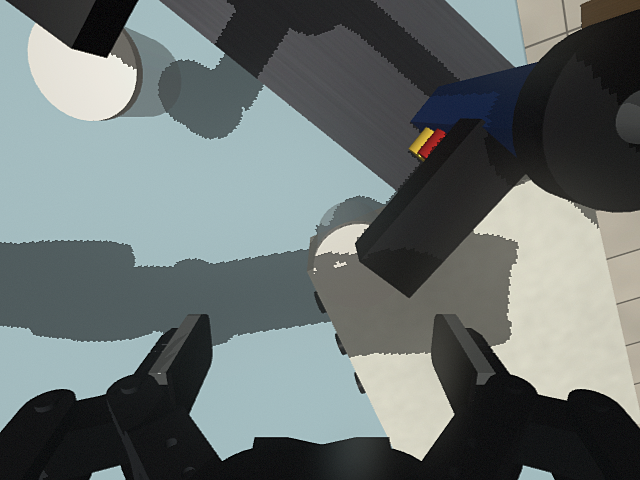

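```bash
python3 - <<'E'
from h import *
crop('top0',350,150,480,312,4.8,'cr0')
crop('top0',190,210,320,300,6,'tr0')
E
```

```text
(no output)
```

View pics/cr0.png

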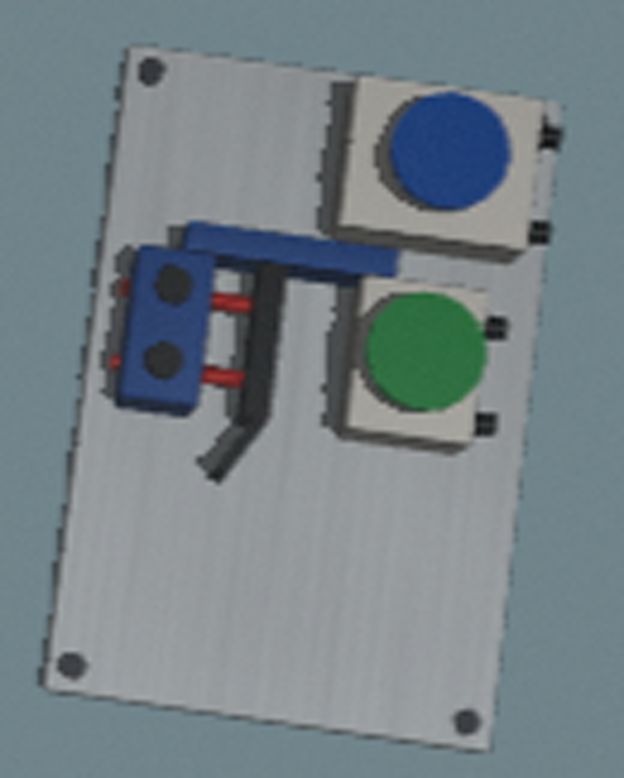

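View pics/tr0.png

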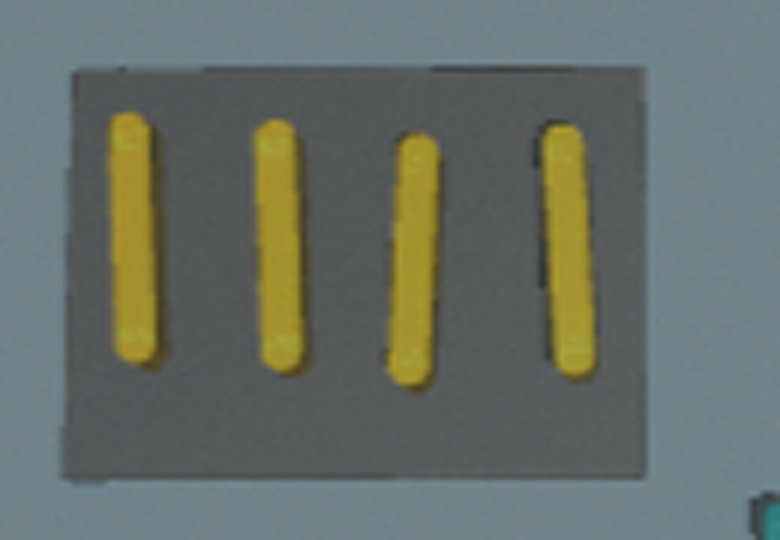

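```bash
python3 - <<'E'
from h import *
c=load('top0')
P={k:w(c,350+x/4.8,150+y/4.8,.012) for k,(x,y) in dict(TL=(130,45),TR=(560,103),BL=(42,688),BR=(490,750)).items()}
S=[(k,w(c,350+x/4.8,150+y/4.8,.012)) for k,(x,y) in dict(sTL=(150,71),sBL=(71,666),sBR=(466,721)).items()]
loc=dict(TL=(.17,.1),TR=(.17,-.1),BL=(-.13,.1),BR=(-.13,-.1))
A=np.array([loc[k] for k in P]);B=np.array([P[k][:2] for k in P])
a0=A-A.mean(0);b0=B-B.mean(0)
th=np.arctan2((a0[:,0]*b0[:,1]-a0[:,1]*b0[:,0]).sum(),(a0*b0).sum())
R=np.array([[np.cos(th),-np.sin(th)],[np.sin(th),np.cos(th)]]);o=B.mean(0)-R@A.mean(0)
print('th',th,np.degrees(th),'o',o);print((A@R.T+o-B)*1e3)
def cr(u,v,z=None): 
    p=w(c,u,v,z);return (R.T@(p[:2]-o)*1e3).round(1),(p[2]*1e3).round(1)
for n,(x,y,z) in dict(capG=(425,352,.054),chTL=(355,277,.046),chBL=(342,432,.046),padtop=(283,268,.04),padbend=(268,420,.04),wall=(395,275,.042),wallL=(188,250,.042)).items():
    print(n,cr(350+x/4.8,150+y/4.8,z),cr(350+x/4.8,150+y/4.8))
hsv=cv2.cvtColor(c['color'],cv2.COLOR_RGB2HSV)
m=cv2.inRange(hsv,(22,120,60),(35,255,255));m[:,:195]=0
n,l,st,ce=cv2.connectedComponentsWithStats(m)
for i in range(1,n):
    if st[i,4]<50: continue
    v,u=np.nonzero(l==i);p=np.array([w(c,a,b,.034)[:2] for a,b in zip(u,v)])
    r=cv2.minAreaRect((p*1e3).astype(np.float32));mu=p.mean(0);e=np.linalg.svd(p-mu)[2][0]
    print('bar',ce[i].round(),'mean',mu.round(4),np.degrees(np.arctan(e[1]/e[0])).round(2),'rect',r, [w(c,*ce[i])[2].round(4)])
for n,u,v,z in(('jar',229,182,.075),('beaker',131,258,.09),('bottlecap',540,250,.14)): print(n,w(c,u,v,z))
E
```

```text
th -0.16086004661617145 -9.216601763384304 o [ 0.61762471 -0.19005477]
[[ 1.20156847  0.92447641]
 [ 0.94390455 -1.0514967 ]
 [-0.72510528 -0.03209   ]
 [-1.42036774  0.1591103 ]]
capG (array([ 36.9, -44.1]), np.float64(54.0)) (array([ 33.9, -41.5]), np.float64(68.9))
chTL (array([ 67.7, -11.1]), np.float64(46.0)) (array([ 72.2, -13.9]), np.float64(26.0))
chBL (array([ -1.9, -13.5]), np.float64(46.0)) (array([  1.1, -16. ]), np.float64(28.4))
padtop (array([68.6, 20.1]), np.float64(40.0)) (array([68.3, 20.3]), np.float64(41.4))
padbend (array([-0.1, 18.5]), np.float64(40.0)) (array([ 5.5, 14.6]), np.float64(7.1))
wall (array([ 71.9, -29.1]), np.float64(42.0)) (array([ 72.5, -29.5]), np.float64(39.4))
wallL (array([70.4, 63.1]), np.float64(42.0)) (array([70.2, 63.2]), np.float64(43.1))
bar [212. 250.] mean [0.6037 0.2402] 2.88 rect ((604.3651123046875, 239.93234252929688), (88.87250518798828, 16.47900390625), 2.2831931114196777) [np.float64(0.0301)]
bar [236. 251.] mean [0.6    0.1884] 2.45 rect ((600.0726928710938, 188.20098876953125), (14.924671173095703, 90.35466003417969), 89.99661254882812) [np.float64(0.033)]
bar [284. 251.] mean [0.5971 0.0866] 2.64 rect ((596.9054565429688, 86.60428619384766), (88.57725524902344, 15.260136604309082), 2.4230244159698486) [np.float64(0.0314)]
bar [259. 253.] mean [0.5942 0.1413] -2.31 rect ((594.8217163085938, 141.17202758789062), (15.881970405578613, 90.07949829101562), 86.71144104003906) [np.float64(0.0339)]
jar [0.74038757 0.19798956 0.075     ]
beaker [0.58241209 0.39538399 0.09      ]
bottlecap [ 0.57551141 -0.41573747  0.14      ]
```

```bash
cat >> h.py <<'E'
from scipy.spatial.transform import Rotation as Ro
def st():
    o=get_obs();q=o['tool_rot'];R=Ro.from_quat([q[1],q[2],q[3],q[0]]);return o,R
TH=-0.1609;OC=np.array([0.6176,-0.1901])
def c2w(x,y): 
    c,s=np.cos(TH),np.sin(TH);return np.array([OC[0]+c*x-s*y,OC[1]+s*x+c*y])
def w2c(p):
    c,s=np.cos(TH),np.sin(TH);d=np.asarray(p)[:2]-OC;return np.array([c*d[0]+s*d[1],-s*d[0]+c*d[1]])
def plan(x,y,z,yawdeg):
    # yaw = direction of tool y (along bar) axis reversed: tool x at yaw+90
    o,R=st();a=np.radians(yawdeg+90)
    T=Ro.from_matrix(np.array([[np.cos(a),np.sin(a),0],[np.sin(a),-np.cos(a),0],[0,0,-1]]).T)
    T=Ro.from_matrix(np.column_stack([[np.cos(a),np.sin(a),0],[np.sin(a),-np.cos(a),0],[0,0,-1]]))
    d=np.array([x,y,z])-o['eef_pos']
    print('t',round(o['t'],2),'pos',o['eef_pos'].round(4),'cradle',(w2c(o['eef_pos'])*1e3).round(1),'F',o['contact_force'].round(1),'g',round(o['gripper_width']*85.4,1))
    print('rotvec tool',(R.inv()*T).as_rotvec().round(4),'shift tool now',R.inv().apply(d).round(4),'| shift in target frame',T.inv().apply(d).round(4))
def planc(x,y,z): p=c2w(x,y);plan(p[0],p[1],z,np.degrees(TH))
E
python3 - <<'E'
from h import *
c=load('top0')
for u,v in((20,330),(20,400),(36,300),(2,440),(10,470),(20,200)): print(w(c,u,v).round(3))
plan(.563,.085,.2,2.64)
E
```

```text
[0.442 0.623 0.075]
[0.303 0.615 0.078]
[ 0.506  0.629 -0.001]
[0.232 0.628 0.113]
[0.156 0.659 0.017]
[0.712 0.639 0.07 ]
t 0.15 pos [0.2268 0.6354 0.3032] cradle [-518.   752.2] F [ 0.4  0.3 -0. ] g 85.8
rotvec tool [-2.000e-04  1.300e-03 -3.889e-01] shift tool now [-0.4052  0.5017  0.1038] | shift in target frame [-0.5653  0.3105  0.1032]
```

```bash
python3 -m creep '[[[0,0,-0.0972,0,0,0,0.04],[0,0,-0.0972,0,0,0,0.04],[0,0,-0.0972,-0.01,0.005,0,0.04],[0,0,-0.0972,-0.02,0.011,0,0.04],[0,0,0,-0.0345,0.0185,0.006,0.04],[0,0,0,-0.0345,0.0185,0.006,0.04],[0,0,0,-0.0345,0.0185,0.006,0.04],[0,0,0,-0.0345,0.0185,0.006,0.04],[0,0,0,-0.0345,0.0185,0.006,0.04],[0,0,0,-0.0345,0.0185,0.006,0.04],[0,0,0,-0.0345,0.0185,0.006,0.04],[0,0,0,-0.0345,0.0185,0.006,0.04],[0,0,0,-0.0345,0.0185,0.006,0.04],[0,0,0,-0.0345,0.0185,0.006,0.04],[0,0,0,-0.0345,0.0185,0.006,0.04],[0,0,0,-0.0345,0.0185,0.006,0.04],[0,0,0,-0.0345,0.0185,0.006,0.04],[0,0,0,-0.0345,0.0185,0.006,0.04]]]' 60; python3 -c "
from h import *
plan(.563,.085,.16,2.64)"
```

```text
t: 1.65
eef_pos: [0.5366, 0.1278, 0.211]
tool_rot: [-0.003, 0.676, 0.737, -0.001]
contact_force: [1.0, 1.2, 0.3]
gripper_width: 0.466
t 1.65 pos [0.5366 0.1278 0.211 ] cradle [-130.9  300.8] F [1.  1.2 0.3] g 39.8
rotvec tool [-0.0055 -0.002   0.0414] shift tool now [-0.0451  0.0229  0.0508] | shift in target frame [-0.044   0.0244  0.051 ]
```

```bash
python3 -m creep '[[[-0.005,-0.002,0.0414,-0.01,0.006,0.01,0.04],[0,0,0,-0.018,0.010,0.02,0.04],[0,0,0,-0.015,0.008,0.018,0.04],[0,0,0,0,0,0,0.04]]]'; python3 - <<'E'
from h import *
plan(.563,.085,.082,2.64)
c=shot('wrist','w1');shot('top','t1')
E
```

```text
t: 1.98
eef_pos: [0.5681, 0.0723, 0.1607]
tool_rot: [0.003, 0.697, 0.717, -0.001]
contact_force: [-0.3, -1.3, -0.5]
gripper_width: 0.469
t 1.98 pos [0.5681 0.0723 0.1607] cradle [-90.9 251.1] F [-0.3 -1.3 -0.5] g 40.1
rotvec tool [ 0.0033  0.0051 -0.0191] shift tool now [ 0.0132 -0.005   0.0786] | shift in target frame [ 0.0129 -0.0045  0.0787]
```

View pics/w1.png

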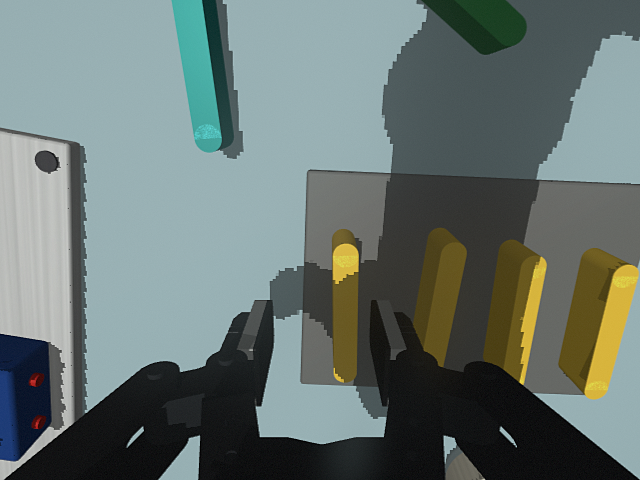

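```bash
python3 -m creep '[[[0.003,0.005,-0.019,0.0065,-0.002,0,0.04],[0,0,0,0.0065,-0.0025,0.01,0.04],[0,0,0,0,0,0.02,0.04],[0,0,0,0,0,0,0.04],[0,0,0,0,0,0,0.04]]]'; python3 - <<'E'
from h import *
plan(.563,.085,.082,2.64)
E
```

```text
t: 2.5
eef_pos: [0.5619, 0.099, 0.1352]
tool_rot: [-0.001, 0.685, 0.728, 0.005]
contact_force: [0.2, -0.5, -0.8]
gripper_width: 0.471
t 2.5 pos [0.5619 0.099  0.1352] cradle [-101.3  276.5] F [ 0.2 -0.5 -0.8] g 40.3
rotvec tool [ 0.0067 -0.0086  0.015 ] shift tool now [-0.0145 -0.0001  0.053 ] | shift in target frame [-0.0141  0.0005  0.0532]
```

```bash
python3 -m creep '[[[0,0,0,0,0,0,0.04]]]';python3 -m creep '[[[0,0,0,0,0,0,0.04],[0,0,0,0,0,0,0.04]]]'; python3 - <<'E'
from h import *
plan(.563,.085,.082,2.64)
E
```

```text
t: 2.58
eef_pos: [0.5613, 0.1005, 0.1354]
tool_rot: [-0.001, 0.684, 0.729, 0.005]
contact_force: [0.1, 0.1, 0.2]
gripper_width: 0.467
t: 2.75
eef_pos: [0.5615, 0.102, 0.1369]
tool_rot: [-0.001, 0.684, 0.73, 0.006]
contact_force: [0.3, 0.1, -0.3]
gripper_width: 0.47
t 2.75 pos [0.5615 0.102  0.1369] cradle [-102.2  279.3] F [ 0.3  0.1 -0.3] g 40.2
rotvec tool [ 0.008  -0.0101  0.0189] shift tool now [-0.0176 -0.      0.0547] | shift in target frame [-0.017   0.0007  0.0549]
```

```bash
python3 -m creep '[[[0.008,-0.010,0.019,-0.010,0,0,0.04],[0,0,0,0,0,0,0.04],[0,0,0,0,0,0,0.04]]]'; python3 - <<'E'
from h import *
plan(.563,.085,.082,2.64)
E
```

```text
t: 3.0
eef_pos: [0.563, 0.0912, 0.1384]
tool_rot: [0.001, 0.691, 0.722, 0.0]
contact_force: [0.7, 0.3, 0.2]
gripper_width: 0.466
t 3.0 pos [0.563  0.0912 0.1384] cradle [-99.  268.9] F [0.7 0.3 0.2] g 39.8
rotvec tool [ 0.0017  0.0005 -0.0022] shift tool now [-0.0061 -0.0003  0.0564] | shift in target frame [-0.0061 -0.0003  0.0564]
```

```bash
python3 -m creep '[[[0,0,0,-0.006,0,0.012,0.04],[0,0,0,0,0,0.012,0.04],[0,0,0,0,0,0.010,0.04],[0,0,0,0,0,0.006,0.04],[0,0,0,0,0,0,0.04],[0,0,0,0,0,0,0.04]]]'; python3 - <<'E'
from h import *
plan(.563,.085,.082,2.64)
E
```

```text
t: 3.5
eef_pos: [0.563, 0.0828, 0.093]
tool_rot: [0.001, 0.692, 0.722, -0.0]
contact_force: [0.7, -0.1, -0.5]
gripper_width: 0.468
t 3.5 pos [0.563  0.0828 0.093 ] cradle [-97.7 260.6] F [ 0.7 -0.1 -0.5] g 40.0
rotvec tool [ 0.0001  0.0015 -0.0046] shift tool now [0.0022 0.0001 0.011 ] | shift in target frame [0.0022 0.0001 0.011 ]
```

```bash
python3 -m creep '[[[0,0.001,-0.005,0.002,0,0.006,0.04],[0,0,0,0,0,0.004,0.04],[0,0,0,0,0,0,0.04],[0,0,0,0,0,0,0.0]]]' ; python3 -m creep '[[[0,0,0,0,0,0,0],[0,0,0,0,0,0,0],[0,0,0,0,0,0,0],[0,0,0,0,0,0,0]]]' 60; python3 - <<'E'
from h import *
plan(.563,.085,.082,2.64)
shot('wrist','w2')
E
```

```text
t: 3.83
eef_pos: [0.5628, 0.0856, 0.0817]
tool_rot: [-0.0, 0.69, 0.724, -0.0]
contact_force: [0.2, -0.0, -0.5]
gripper_width: 0.344
t: 4.17
eef_pos: [0.5633, 0.0859, 0.0826]
tool_rot: [0.0, 0.69, 0.724, 0.0]
contact_force: [-0.0, -0.1, -0.8]
gripper_width: 0.152
t 4.17 pos [0.5633 0.0859 0.0826] cradle [-97.8 263.7] F [-0.  -0.1 -0.8] g 13.0
rotvec tool [ 0.0011 -0.0003  0.002 ] shift tool now [-0.0009 -0.0003  0.0006] | shift in target frame [-0.0009 -0.0003  0.0006]
```

View pics/w2.png

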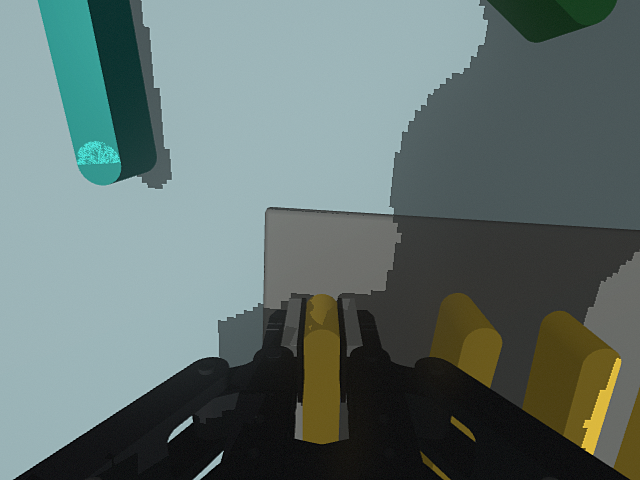

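```bash
python3 -m creep '[[[0,0,0,0,0,-0.015,0],[0,0,0,0,0,-0.025,0],[0,0,0,0,0,-0.02,0],[0,0,0,0,0,-0.008,0],[0,0,0,0,0,0,0]]]' ; python3 - <<'E'
from h import *
planc(-.115,-.005,.14)
E
```

```text
t: 4.63
eef_pos: [0.5621, 0.0856, 0.1518]
tool_rot: [-0.001, 0.69, 0.724, -0.001]
contact_force: [0.5, -0.3, -1.0]
gripper_width: 0.15
t 4.63 pos [0.5621 0.0856 0.1518] cradle [-99.  263.2] F [ 0.5 -0.3 -1. ] g 12.9
rotvec tool [-0.0023  0.0007  0.2088] shift tool now [-0.2591 -0.0712  0.0121] | shift in target frame [-0.2682 -0.016   0.0118]
```

```bash
python3 -m creep '[[[0,0,0.06,-0.005,0,0,0],[0,0,0.08,-0.01,-0.001,0,0],[0,0,0.06,-0.02,-0.002,0,0],[0,0,0,-0.035,-0.002,0.002,0],[0,0,0,-0.035,-0.002,0.002,0],[0,0,0,-0.035,-0.002,0.002,0],[0,0,0,-0.035,-0.002,0.002,0],[0,0,0,-0.03,-0.002,0.002,0],[0,0,0,-0.02,-0.002,0.002,0],[0,0,0,-0.012,0,0,0],[0,0,0,-0.006,0,0,0],[0,0,0,0,0,0,0],[0,0,0,0,0,0,0]]]' ; python3 - <<'E'
from h import *
planc(-.115,-.005,.14)
E
```

```text
t: 5.72
eef_pos: [0.5004, -0.1703, 0.1299]
tool_rot: [-0.004, 0.765, 0.644, -0.006]
contact_force: [0.5, 0.1, -0.6]
gripper_width: 0.149
t 5.72 pos [ 0.5004 -0.1703  0.1299] cradle [-118.9    0.8] F [ 0.5  0.1 -0.6] g 12.7
rotvec tool [-0.0127  0.0041 -0.0095] shift tool now [-0.0058  0.0038 -0.0101] | shift in target frame [-0.0058  0.0039 -0.0101]
```

```bash
python3 -m creep '[[[-0.0127,0.004,-0.0095,-0.006,0.004,0.010,0],[0,0,0,0,0,0.010,0],[0,0,0,0,0,0.008,0],[0,0,0,0,0,0.004,0],[0,0,0,0,0,0,0],[0,0,0,0,0,0,0]]]' ; python3 - <<'E'
from h import *
planc(-.115,-.005,.0905)
shot('top','t2');crop('t2',350,150,480,312,4.8,'t2c');shot('wrist','w3')
E
```

```text
t: 6.22
eef_pos: [0.5042, -0.1705, 0.0946]
tool_rot: [-0.002, 0.759, 0.651, 0.0]
contact_force: [-0.7, -0.5, -0.3]
gripper_width: 0.153
t 6.22 pos [ 0.5042 -0.1705  0.0946] cradle [-115.1    1.1] F [-0.7 -0.5 -0.3] g 13.1
rotvec tool [-0.0021 -0.0028  0.0077] shift tool now [-0.0061  0.      0.0041] | shift in target frame [-0.0061  0.0001  0.0041]
```

View pics/t2c.png

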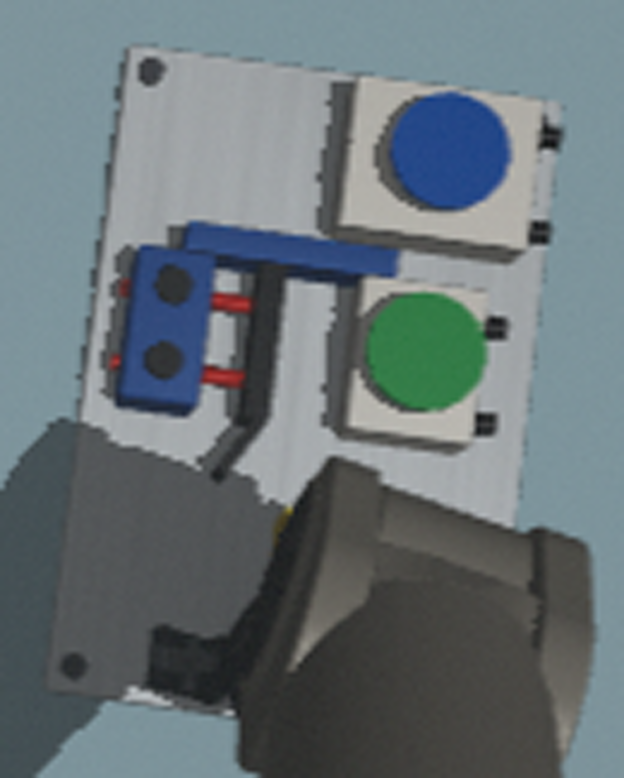

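View pics/w3.png

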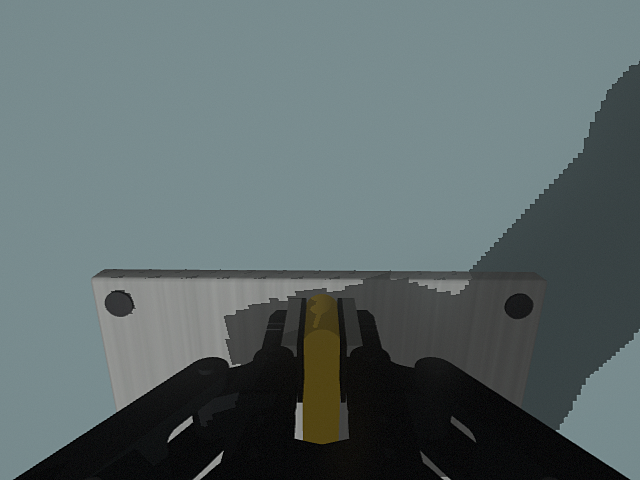

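```bash
python3 -m creep '[[[-0.002,-0.003,0.0077,-0.006,0,0.004,0],[0,0,0,0,0,0,0],[0,0,0,0,0.006,0,0],[0,0,0,0,0.008,0,0],[0,0,0,0,0.006,0,0],[0,0,0,0,0,0,0],[0,0,0,0,0,0,0]]]' ; python3 - <<'E'
from h import *
planc(-.075,-.005,.0905)
shot('side','s3');crop('s3',240,270,440,400,4,'s3c')
E
```

```text
t: 6.9
eef_pos: [0.5268, -0.1813, 0.0923]
tool_rot: [0.002, 0.762, 0.648, 0.001]
contact_force: [-0.9, 0.0, -0.5]
gripper_width: 0.151
t 6.9 pos [ 0.5268 -0.1813  0.0923] cradle [-91.   -5.9] F [-0.9  0.  -0.5] g 12.9
rotvec tool [ 0.0046  0.001  -0.0012] shift tool now [0.0009 0.016  0.0018] | shift in target frame [0.0009 0.016  0.0018]
```

View pics/s3c.png

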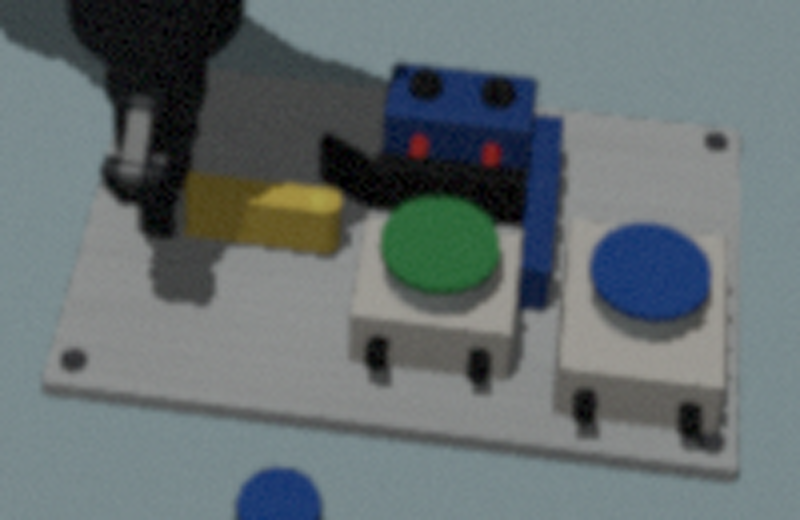

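```bash
python3 - <<'E'
from h import *
c=load('s3')
for n,x,y,z in(('nose',342,195,.0425),('noseNear',325,210,.0425),('chFarR',523,232,.046),('chFarL',372,218,.046),('chNearL',352,318,.046),('chNearR',518,332,.046),('BL',45,385,.012),('BR',737,472,.012),('TR',742,128,.012),('padbendTop',378,160,.04),('wallend',532,270,.042)):
    print(n,(w2c(w(c,240+x/4,270+y/4,z))*1e3).round(1))
E
```

```text
nose [-9.2 -4.9]
noseNear [-15.5 -14.9]
chFarR [ 72.9 -17.1]
chFarL [  6.1 -19.4]
chNearL [  4.6 -76.4]
chNearR [ 75.  -72.9]
BL [-123.8 -105.7]
BR [ 171.6 -104.8]
TR [173.2  95.6]
padbendTop [ 4.  21.2]
wallend [ 78.5 -34.7]
```

```bash
python3 -m creep '[[[0.0046,0.001,-0.001,0.002,0.008,0.002,0],[0,0,0,0,0.008,0,0],[0,0,0,0,0.006,0,0],[0,0,0,0,0,0,0],[0,0,0,0,0,0,0]]]' ; python3 - <<'E'
from h import *
planc(-.045,-.005,.0905)
E
```

```text
t: 7.37
eef_pos: [0.5514, -0.1827, 0.09]
tool_rot: [-0.0, 0.762, 0.648, 0.0]
contact_force: [0.1, -1.3, -1.5]
gripper_width: 0.15
t 7.37 pos [ 0.5514 -0.1827  0.09  ] cradle [-66.5  -3.3] F [ 0.1 -1.3 -1.5] g 12.8
rotvec tool [-0.0004 -0.0004  0.0004] shift tool now [-0.0017  0.0215 -0.0005] | shift in target frame [-0.0017  0.0215 -0.0005]
```

```bash
python3 -m creep '[[[0,0,0,-0.001,0.008,0,0],[0,0,0,0,0.010,0,0],[0,0,0,0,0.010,0,0],[0,0,0,0,0.006,0,0],[0,0,0,0,0,0,0],[0,0,0,0,0,0,0]]]' ; python3 - <<'E'
from h import *
planc(-.017,-.005,.0905)
E
```

```text
t: 7.87
eef_pos: [0.5883, -0.19, 0.0898]
tool_rot: [-0.0, 0.762, 0.648, -0.0]
contact_force: [-0.4, -0.1, -0.3]
gripper_width: 0.147
t 7.87 pos [ 0.5883 -0.19    0.0898] cradle [-28.9  -4.6] F [-0.4 -0.1 -0.3] g 12.6
rotvec tool [-0.0004 -0.0002  0.0002] shift tool now [-0.0004  0.0119 -0.0007] | shift in target frame [-0.0004  0.0119 -0.0007]
```

Now on to grip x ≈ -17, then nudge sideways towards the chamber.

```bash
python3 -m creep '[[[0,0,0,0,0.006,0,0],[0,0,0,0,0.004,0,0],[0,0,0,0,0,0,0],[0,0,0,-0.002,0,0,0],[0,0,0,-0.002,0,0,0]]]' ; python3 -m creep '[[[0,0,0,-0.002,0,0,0],[0,0,0,-0.001,0,0,0]]]'; python3 - <<'E'
from h import *
planc(-.017,-.005,.0905)
E
```

```text
t: 8.28
eef_pos: [0.598, -0.1943, 0.0895]
tool_rot: [-0.001, 0.761, 0.649, 0.0]
contact_force: [0.4, 5.7, 2.1]
gripper_width: 0.152
t: 8.45
eef_pos: [0.598, -0.1942, 0.0896]
tool_rot: [-0.003, 0.76, 0.65, 0.001]
contact_force: [-0.5, 2.3, -0.7]
gripper_width: 0.15
t 8.45 pos [ 0.598  -0.1942  0.0896] cradle [-18.7  -7.2] F [-0.5  2.3 -0.7] g 12.8
rotvec tool [-0.0024 -0.0054  0.0054] shift tool now [ 0.0022  0.0017 -0.0009] | shift in target frame [ 0.0022  0.0017 -0.0009]
```

```bash
python3 -m creep '[[[0,0,0,0.0005,0,0,0.026],[0,0,0,0,0,0,0.026],[0,0,0,0,0,-0.008,0.026],[0,0,0,0,0,-0.016,0.026],[0,0,0,0,0,-0.014,0.026],[0,0,0,0,-0.006,0,0.01],[0,0,0,0,-0.012,0,0],[0,0,0,0,-0.012,0,0],[0,0,0,0,-0.004,0,0],[0,0,0,0,0,0,0],[0,0,0,0,0,0,0]]]' ; python3 - <<'E'
from h import *
planc(-.054,-.007,.092)
shot('wrist','w4')
E
```

```text
t: 9.37
eef_pos: [0.5601, -0.1938, 0.131]
tool_rot: [-0.001, 0.762, 0.647, -0.0]
contact_force: [-0.4, -0.4, -0.1]
gripper_width: 0.0
t 9.37 pos [ 0.5601 -0.1938  0.131 ] cradle [-56.2 -12.8] F [-0.4 -0.4 -0.1] g 0.0
rotvec tool [-0.0013 -0.0004 -0.0019] shift tool now [0.0058 0.0022 0.039 ] | shift in target frame [0.0058 0.0022 0.039 ]
```

View pics/w4.png

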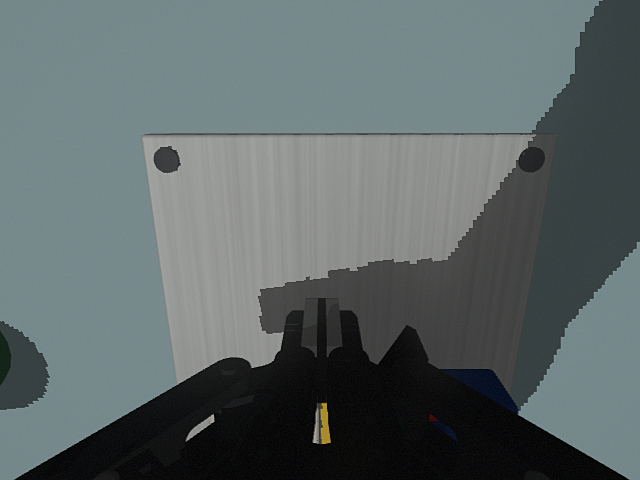

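```bash
python3 -m creep '[[[0,0,0,0.0058,0,0.012,0],[0,0,0,0,0,0.012,0],[0,0,0,0,0,0.010,0],[0,0,0,0,0,0.004,0],[0,0,0,0,0,0,0],[0,0,0,0,0.006,0,0],[0,0,0,0,0.006,0,0],[0,0,0,0,0.002,0,0],[0,0,0,0,0,0,0]]]' ; python3 - <<'E'
from h import *
planc(-.031,-.007,.092)
E
```

```text
t: 10.17
eef_pos: [0.5779, -0.1895, 0.0865]
tool_rot: [-0.001, 0.762, 0.648, -0.001]
contact_force: [0.2, 0.1, 0.2]
gripper_width: -0.001
t 10.17 pos [ 0.5779 -0.1895  0.0865] cradle [-39.3  -5.8] F [0.2 0.1 0.2] g -0.1
rotvec tool [-0.0028 -0.0005 -0.0007] shift tool now [-0.0012  0.0082 -0.0056] | shift in target frame [-0.0012  0.0083 -0.0055]
```

```bash
python3 -m creep '[[[0,0,0,-0.001,0.003,-0.005,0],[0,0,0,0,0.004,0,0],[0,0,0,0,0.003,0,0],[0,0,0,0,0.003,0,0],[0,0,0,0,0.003,0,0]]]' ;python3 -m creep '[[[0,0,0,0,0.004,0,0],[0,0,0,0,0.004,0,0]]]' ; python3 - <<'E'
from h import *
planc(-.031,-.007,.092)
E
```

```text
t: 10.58
eef_pos: [0.589, -0.1928, 0.0919]
tool_rot: [-0.007, 0.762, 0.647, -0.005]
contact_force: [-9.1, 2.2, 6.9]
gripper_width: -0.001
t: 10.75
eef_pos: [0.5899, -0.1933, 0.091]
tool_rot: [-0.014, 0.763, 0.647, -0.01]
contact_force: [-11.7, 2.7, 9.4]
gripper_width: 0.0
t 10.75 pos [ 0.5899 -0.1933  0.091 ] cradle [-26.8  -7.6] F [-11.7   2.7   9.4] g 0.0
rotvec tool [-0.034  -0.0035 -0.003 ] shift tool now [ 0.0006 -0.0043 -0.0009] | shift in target frame [ 0.0006 -0.0042 -0.001 ]
```

```bash
python3 -m creep '[[[0,0,0,0,-0.006,0,0],[-0.034,0,0,0,-0.008,0,0],[0,0,0,0,-0.008,-0.01,0],[0,0,0,0,-0.008,-0.03,0.04],[0,0,0,0.03,-0.008,-0.03,0.04],[0,0,0,0.035,-0.01,-0.02,0.04],[0,0,0,0.035,-0.01,0,0.04],[0,0,0,0.035,-0.01,0,0.04],[0,0,0,0.03,-0.01,0,0.04],[0,0,0,0.015,-0.01,0,0.04],[0,0,0,0,0,0,0.04]]]'; python3 - <<'E'
from h import *
plan(.560,.1427,.14,-2.3)
shot('top','t4');crop('t4',350,150,480,312,4.8,'t4c')
shot('side','s4');crop('s4',240,270,440,400,4,'s4c')
E
```

```text
t: 11.67
eef_pos: [0.5313, 0.0019, 0.194]
tool_rot: [0.001, 0.766, 0.643, 0.005]
contact_force: [-1.3, 0.2, -0.7]
gripper_width: 0.467
t 11.67 pos [0.5313 0.0019 0.194 ] cradle [-116.   175.7] F [-1.3  0.2 -0.7] g 39.9
rotvec tool [ 0.0088 -0.0049 -0.1331] shift tool now [0.1433 0.0036 0.0548] | shift in target frame [0.1418 0.023  0.054 ]
```

View pics/t4c.png

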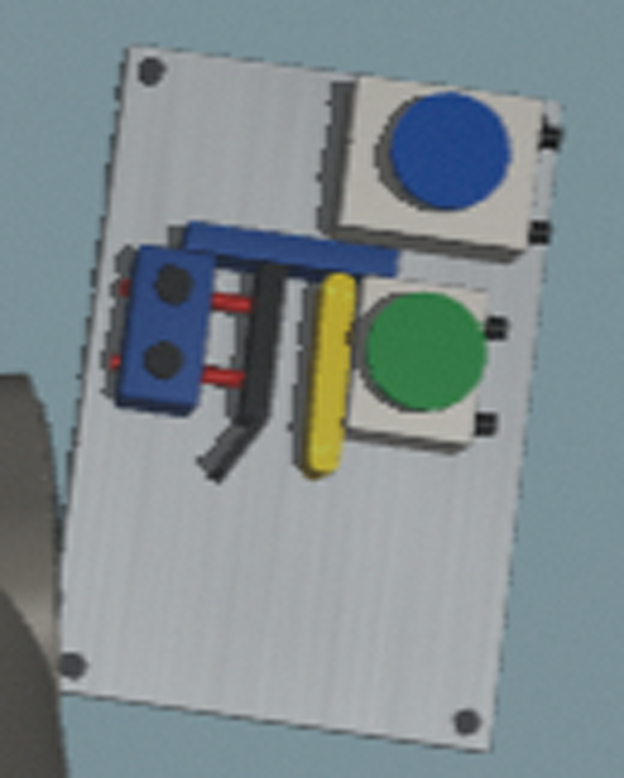

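View pics/s4c.png

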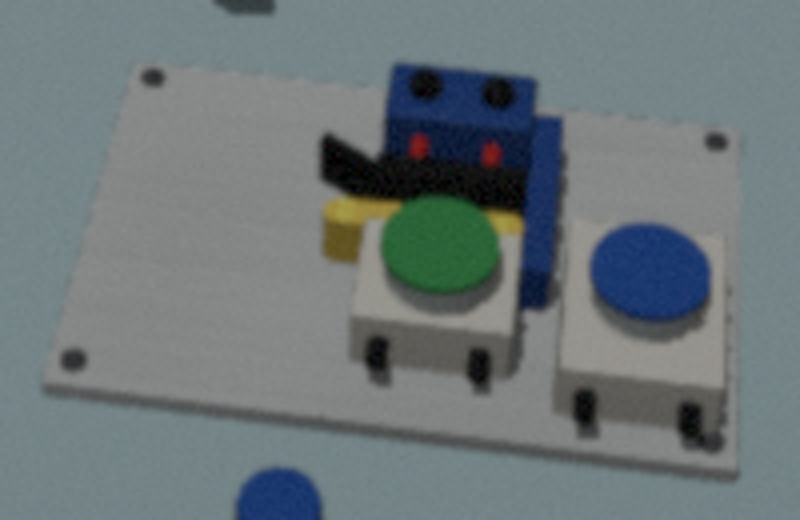

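```bash
python3 -m creep '[[[0.004,-0.002,-0.06,0.01,0.003,0.004,0.032],[0.004,-0.002,-0.07,0.025,0.003,0.008,0.032],[0,0,0,0.03,0.004,0.01,0.032],[0,0,0,0.03,0.004,0.01,0.032],[0,0,0,0.02,0.004,0.01,0.032],[0,0,0,0.012,0.003,0.005,0.032],[0,0,0,0.004,0,0,0.032],[0,0,0,0,0,0,0.032],[0,0,0,0,0,0,0.032]]]'; python3 - <<'E'
from h import *
plan(.5605,.1427,.082,-2.5)
E
```

```text
t: 12.52
eef_pos: [0.5692, 0.1254, 0.1451]
tool_rot: [0.004, 0.724, 0.69, 0.0]
contact_force: [-0.1, -0.8, 0.1]
gripper_width: 0.376
t 12.52 pos [0.5692 0.1254 0.1451] cradle [-98.3 303.7] F [-0.1 -0.8  0.1] g 32.1
rotvec tool [ 0.0059  0.0053 -0.0042] shift tool now [ 0.0172 -0.0099  0.063 ] | shift in target frame [ 0.0169 -0.0095  0.0631]
```

```bash
python3 -m creep '[[[0.006,0.005,-0.004,0.008,-0.005,0,0.032],[0,0,0,0.008,-0.004,0.004,0.032],[0,0,0,0,0,0.012,0.032],[0,0,0,0,0,0.010,0.032],[0,0,0,0,0,0,0.032],[0,0,0,0,0,0,0.032]]]'; python3 - <<'E'
from h import *
plan(.5605,.1427,.082,-2.5)
shot('wrist','w5')
E
```

```text
t: 13.02
eef_pos: [0.5603, 0.1379, 0.118]
tool_rot: [0.001, 0.725, 0.689, -0.0]
contact_force: [0.1, 0.3, 0.2]
gripper_width: 0.371
t 13.02 pos [0.5603 0.1379 0.118 ] cradle [-109.2  314.6] F [0.1 0.3 0.2] g 31.7
rotvec tool [ 0.0008  0.0013 -0.0066] shift tool now [ 0.0049 -0.      0.036 ] | shift in target frame [0.0048 0.     0.036 ]
```

View pics/w5.png

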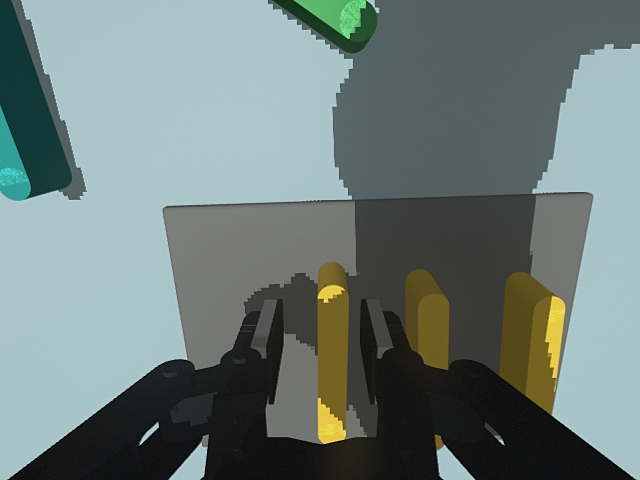

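```bash
python3 -m creep '[[[0,0,-0.006,0.005,0,0,0.024],[0,0,0,0,0,0,0.024],[0,0,0,0,0,0,0.024],[0,0,0,0,0,0,0.024]]]'; python3 - <<'E'
from h import *
plan(.5605,.1427,.082,-2.5)
shot('wrist','w6')
E
```

```text
t: 13.4
eef_pos: [0.5609, 0.1428, 0.1182]
tool_rot: [0.001, 0.723, 0.691, -0.0]
contact_force: [-0.1, 0.7, -0.5]
gripper_width: 0.279
t 13.4 pos [0.5609 0.1428 0.1182] cradle [-109.3  319.5] F [-0.1  0.7 -0.5] g 23.8
rotvec tool [ 0.0009  0.0016 -0.0008] shift tool now [-0.     -0.0004  0.0362] | shift in target frame [-0.0001 -0.0003  0.0362]
```

View pics/w6.png

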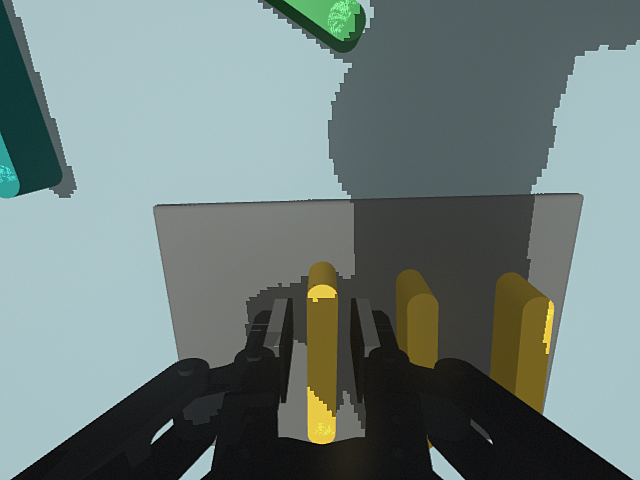

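```bash
python3 -m creep '[[[0,0,0,0,0,0.008,0.024],[0,0,0,0,0,0.012,0.024],[0,0,0,0,0,0.008,0.024],[0,0,0,0,0,0.004,0.024],[0,0,0,0,0,0,0.024],[0,0,0,0,0,0,0.024]]]'; python3 - <<'E'
from h import *
plan(.5605,.1427,.082,-2.5)
E
```

```text
t: 13.95
eef_pos: [0.5607, 0.1423, 0.0822]
tool_rot: [0.001, 0.723, 0.691, -0.001]
contact_force: [-0.2, 0.4, 1.2]
gripper_width: 0.282
t 13.95 pos [0.5607 0.1423 0.0822] cradle [-109.5  319. ] F [-0.2  0.4  1.2] g 24.0
rotvec tool [ 0.0003  0.0021 -0.0012] shift tool now [ 0.0004 -0.0002  0.0002] | shift in target frame [ 0.0004 -0.0002  0.0002]
```

```bash
python3 -m creep '[[[0,0,0,0,0,0,0],[0,0,0,0,0,0,0],[0,0,0,0,0,0,0],[0,0,0,0,0,0,0],[0,0,0,0,0,-0.015,0],[0,0,0,0,0,-0.025,0],[0,0,0,0,0,-0.02,0],[0,0,0,0,0,-0.008,0],[0,0,0,0,0,0,0]]]' 60; python3 - <<'E'
from h import *
planc(-.118,.0085,.13)
shot('wrist','w7')
E
```

```text
t: 14.7
eef_pos: [0.5599, 0.1421, 0.1522]
tool_rot: [0.0, 0.723, 0.691, -0.002]
contact_force: [0.9, 1.2, -0.3]
gripper_width: 0.151
t 14.7 pos [0.5599 0.1421 0.1522] cradle [-110.2  318.7] F [ 0.9  1.2 -0.3] g 12.9
rotvec tool [-0.0016  0.0031  0.116 ] shift tool now [-0.3071 -0.0436  0.0232] | shift in target frame [-0.3102 -0.0078  0.0222]
```

View pics/w7.png

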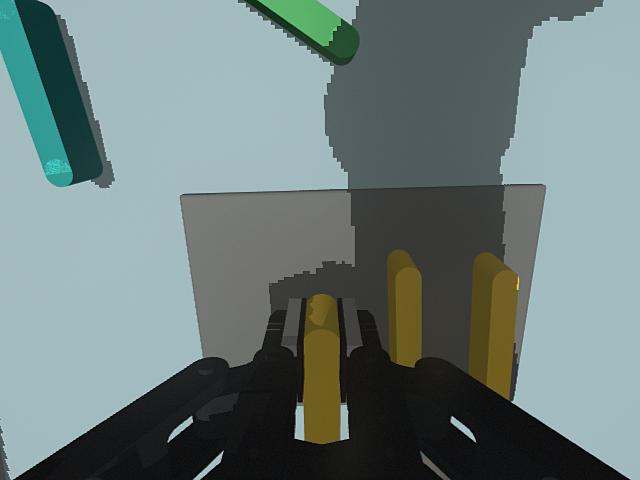

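```bash
python3 -m creep '[[[0,0,0.05,-0.008,0,0,0],[0,0,0.06,-0.018,0,0,0],[0,0,0,-0.03,-0.001,0,0],[0,0,0,-0.036,-0.001,0,0],[0,0,0,-0.036,-0.001,0.002,0],[0,0,0,-0.036,-0.001,0.002,0],[0,0,0,-0.036,-0.001,0.002,0],[0,0,0,-0.033,-0.001,0.002,0],[0,0,0,-0.025,-0.001,0.002,0],[0,0,0,-0.016,0,0,0],[0,0,0,-0.01,0,0,0],[0,0,0,-0.004,0,0,0],[0,0,0,0,0,0,0],[0,0,0,0,0,0,0]]]' ; python3 - <<'E'
from h import *
planc(-.118,.0085,.0925)
E
```

```text
t: 15.92
eef_pos: [0.4937, -0.1615, 0.1291]
tool_rot: [-0.005, 0.768, 0.64, -0.01]
contact_force: [0.3, 0.1, -0.4]
gripper_width: 0.148
t 15.92 pos [ 0.4937 -0.1615  0.1291] cradle [-126.9    8.4] F [ 0.3  0.1 -0.4] g 12.6
rotvec tool [-0.0202  0.0087 -0.0205] shift tool now [0.0007 0.0097 0.0364] | shift in target frame [0.0001 0.0089 0.0366]
```

```bash
python3 -m creep '[[[-0.020,0.009,-0.020,0,0.005,0.008,0],[0,0,0,0,0.004,0.010,0],[0,0,0,0,0,0.010,0],[0,0,0,0,0,0.005,0],[0,0,0,0,0,0,0],[0,0,0,0,0,0,0]]]' ; python3 - <<'E'
from h import *
planc(-.085,.0085,.0905)
E
```

```text
t: 16.42
eef_pos: [0.5046, -0.1559, 0.0926]
tool_rot: [-0.002, 0.759, 0.651, 0.001]
contact_force: [-0.8, 0.1, -1.0]
gripper_width: 0.155
t 16.42 pos [ 0.5046 -0.1559  0.0926] cradle [-117.    15.6] F [-0.8  0.1 -1. ] g 13.3
rotvec tool [-0.0018 -0.0033  0.0083] shift tool now [-0.0074  0.032   0.0021] | shift in target frame [-0.0071  0.032   0.0021]
```

```bash
python3 -m creep '[[[-0.002,-0.003,0.008,-0.005,0,0.001,0],[0,0,0,0,0,0,0],[0,0,0,0,0,0,0]]]' ; python3 - <<'E'
from h import *
planc(-.085,.0085,.0905)
E
```

```text
t: 16.67
eef_pos: [0.5039, -0.1606, 0.0916]
tool_rot: [-0.0, 0.762, 0.648, -0.0]
contact_force: [0.0, 0.3, -0.7]
gripper_width: 0.146
t 16.67 pos [ 0.5039 -0.1606  0.0916] cradle [-117.    10.9] F [ 0.   0.3 -0.7] g 12.5
rotvec tool [-0.0001 -0.      0.0004] shift tool now [-0.0025  0.032   0.0011] | shift in target frame [-0.0024  0.032   0.0011]
```

```bash
python3 -m creep '[[[0,0,0,-0.002,0.004,0.001,0],[0,0,0,0,0.008,0,0],[0,0,0,0,0.008,0,0],[0,0,0,0,0.006,0,0],[0,0,0,0,0.002,0,0],[0,0,0,0,0,0,0],[0,0,0,0,0,0,0]]]' ; python3 - <<'E'
from h import *
planc(-.045,.0085,.0905)
shot('side','s5');crop('s5',240,270,440,400,4,'s5c')
E
```

```text
t: 17.25
eef_pos: [0.5359, -0.1686, 0.0918]
tool_rot: [0.001, 0.762, 0.648, 0.001]
contact_force: [0.6, -0.4, -1.0]
gripper_width: 0.154
t 17.25 pos [ 0.5359 -0.1686  0.0918] cradle [-84.1   8.2] F [ 0.6 -0.4 -1. ] g 13.2
rotvec tool [ 0.0034  0.0004 -0.0005] shift tool now [0.0004 0.0391 0.0014] | shift in target frame [0.0003 0.0391 0.0013]
```

View pics/s5c.png

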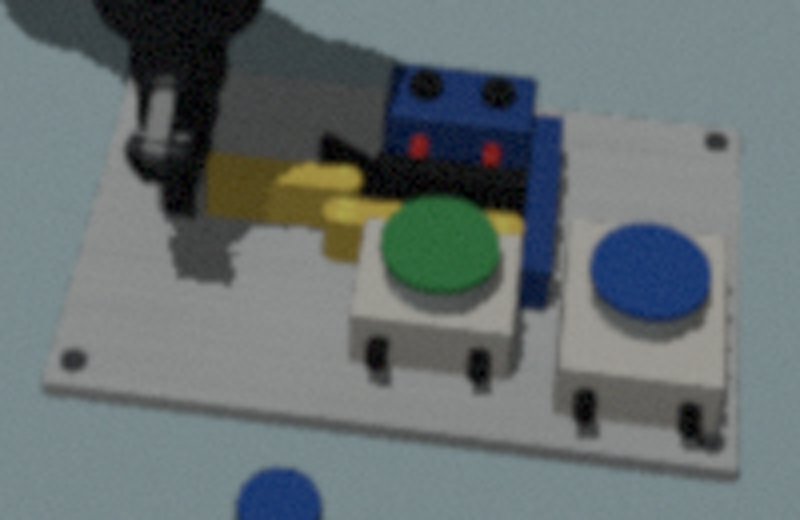

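```bash
python3 -m creep '[[[0.003,0,0,0,0.006,0,0],[0,0,0,0,0.008,0,0],[0,0,0,0,0.007,0,0],[0,0,0,0,0.003,0,0],[0,0,0,0,0,0,0]]]' ; python3 - <<'E'
from h import *
planc(-.036,.0085,.0905)
E
```

```text
t: 17.72
eef_pos: [0.5614, -0.1726, 0.0917]
tool_rot: [-0.0, 0.762, 0.648, -0.0]
contact_force: [-0.3, 0.3, -1.1]
gripper_width: 0.147
t 17.72 pos [ 0.5614 -0.1726  0.0917] cradle [-58.3   8.3] F [-0.3  0.3 -1.1] g 12.5
rotvec tool [-0.0006  0.0002 -0.0003] shift tool now [0.0002 0.0223 0.0012] | shift in target frame [0.0002 0.0223 0.0012]
```

```bash
python3 -m creep '[[[0,0,0,0,0.005,0.001,0],[0,0,0,0,0.007,0,0],[0,0,0,0,0.005,0,0],[0,0,0,0,0.003,0,0],[0,0,0,0,0,0,0],[0,0,0,0,0,0,0]]]' ; python3 - <<'E'
from h import *
planc(-.036,.0085,.0905)
E
```

```text
t: 18.22
eef_pos: [0.5835, -0.1761, 0.0903]
tool_rot: [-0.0, 0.762, 0.648, -0.0]
contact_force: [0.4, 0.1, -1.7]
gripper_width: 0.15
t 18.22 pos [ 0.5835 -0.1761  0.0903] cradle [-35.9   8.3] F [ 0.4  0.1 -1.7] g 12.8
rotvec tool [-0.001   0.0002 -0.0002] shift tool now [ 0.0002 -0.0001 -0.0002] | shift in target frame [ 0.0002 -0.0001 -0.0002]
```

```bash
python3 -m creep '[[[0,0,0,0,0,0,0.02],[0,0,0,0,0,0,0.02],[0,0,0,0,0,-0.008,0.02],[0,0,0,0,0,-0.016,0.02],[0,0,0,0,0,-0.014,0.02],[0,0,0,0,-0.008,0,0.01],[0,0,0,0,-0.012,0,0],[0,0,0,0,-0.010,0,0],[0,0,0,0,-0.002,0,0],[0,0,0,0,0,0,0],[0,0,0,0,0,0,0]]]' ; python3 - <<'E'
from h import *
planc(-.07,.0083,.092)
E
```

```text
t: 19.13
eef_pos: [0.5469, -0.1705, 0.1309]
tool_rot: [-0.001, 0.762, 0.648, -0.001]
contact_force: [0.5, 0.7, 0.9]
gripper_width: 0.0
t 19.13 pos [ 0.5469 -0.1705  0.1309] cradle [-72.9   8.1] F [0.5 0.7 0.9] g 0.0
rotvec tool [-0.0028 -0.     -0.0011] shift tool now [0.0002 0.003  0.0389] | shift in target frame [0.0002 0.0029 0.0389]
```

```bash
python3 -m creep '[[[0,0,0,0,0,0.010,0],[0,0,0,0,0,0.012,0],[0,0,0,0,0,0.008,0],[0,0,0,0,0,0.003,0],[0,0,0,0,0,0,0],[0,0,0,0,0.006,0,0],[0,0,0,0,0.008,0,0],[0,0,0,0,0.006,0,0],[0,0,0,0,0.003,0,0],[0,0,0,0,0,0,0]]]' ; python3 - <<'E'
from h import *
planc(-.031,.0083,.092)
E
```

```text
t: 19.97
eef_pos: [0.5732, -0.1744, 0.0921]
tool_rot: [-0.002, 0.762, 0.648, -0.001]
contact_force: [-0.6, -0.1, -0.7]
gripper_width: 0.001
t 19.97 pos [ 0.5732 -0.1744  0.0921] cradle [-46.4   8.4] F [-0.6 -0.1 -0.7] g 0.0
rotvec tool [-0.0042  0.     -0.0004] shift tool now [-0.0001  0.0154  0.    ] | shift in target frame [-0.0001  0.0154  0.0001]
```

```bash
python3 -m creep '[[[-0.004,0,0,0,0.004,0,0],[0,0,0,0,0.005,0,0],[0,0,0,0,0.004,0,0],[0,0,0,0,0.004,0,0],[0,0,0,0,0.004,0,0],[0,0,0,0,0.004,0,0]]]' ;python3 -m creep '[[[0,0,0,0,0.004,0,0],[0,0,0,0,0.004,0,0]]]' ; python3 - <<'E'
from h import *
planc(-.031,.0083,.092)
E
```

```text
t: 20.47
eef_pos: [0.5917, -0.1777, 0.0912]
tool_rot: [-0.008, 0.762, 0.647, -0.006]
contact_force: [-10.4, 3.6, 7.9]
gripper_width: 0.0
t: 20.63
eef_pos: [0.5926, -0.1781, 0.0898]
tool_rot: [-0.015, 0.762, 0.647, -0.011]
contact_force: [-10.7, 2.4, 8.3]
gripper_width: 0.003
t 20.63 pos [ 0.5926 -0.1781  0.0898] cradle [-26.6   7.8] F [-10.7   2.4   8.3] g 0.2
rotvec tool [-0.0378 -0.0029 -0.0024] shift tool now [ 0.0005 -0.0045 -0.0021] | shift in target frame [ 0.0005 -0.0044 -0.0022]
```

```bash
python3 -m creep '[[[0,0,0,0,-0.006,0,0],[-0.036,0,0,0,-0.008,0,0],[0,0,0,0,-0.008,-0.01,0],[0,0,0,0,-0.008,-0.03,0.024],[0,0,-0.05,0.03,-0.004,-0.03,0.024],[0,0,-0.07,0.035,0,-0.01,0.024],[0,0,-0.07,0.035,0,0,0.024],[0,0,0,0.038,0,0,0.024],[0,0,0,0.038,0,0,0.024],[0,0,0,0.035,0,0,0.024],[0,0,0,0.025,0,0,0.024],[0,0,0,0.015,0,0,0.024],[0,0,0,0.008,0,0,0.024],[0,0,0,0,0,0,0.024],[0,0,0,0,0,0,0.024]]]'; python3 - <<'E'
from h import *
plan(.566,.187,.12,2.4)
shot('top','t6');crop('t6',350,150,480,312,4.8,'t6c')
crop('t6',190,210,320,300,6,'tr6')
E
```

```text
t: 21.88
eef_pos: [0.5647, 0.0938, 0.1861]
tool_rot: [0.002, 0.697, 0.717, 0.004]
contact_force: [0.1, -0.6, -0.2]
gripper_width: 0.281
t 21.88 pos [0.5647 0.0938 0.1861] cradle [-97.7 271.8] F [ 0.1 -0.6 -0.2] g 24.0
rotvec tool [ 0.0079 -0.0029 -0.0133] shift tool now [0.0929 0.0034 0.0664] | shift in target frame [0.093  0.0052 0.0661]
```

View pics/t6c.png

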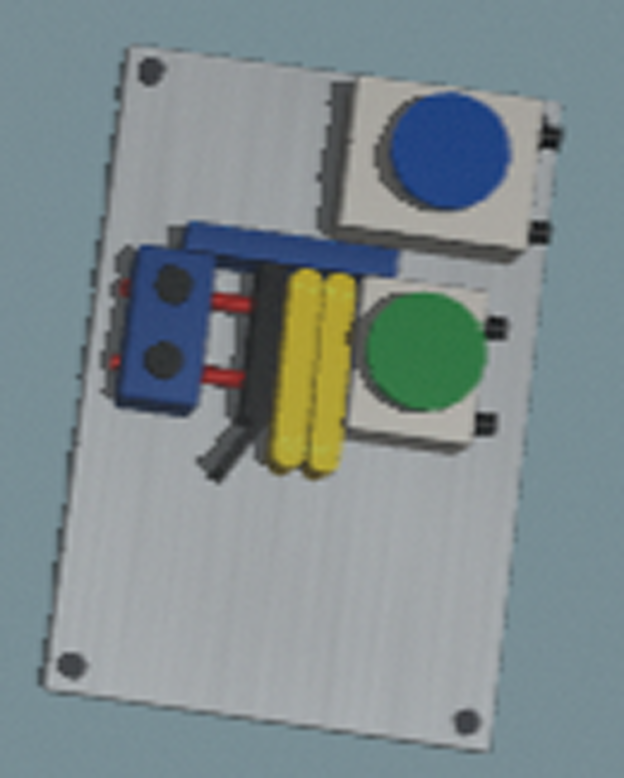

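View pics/tr6.png

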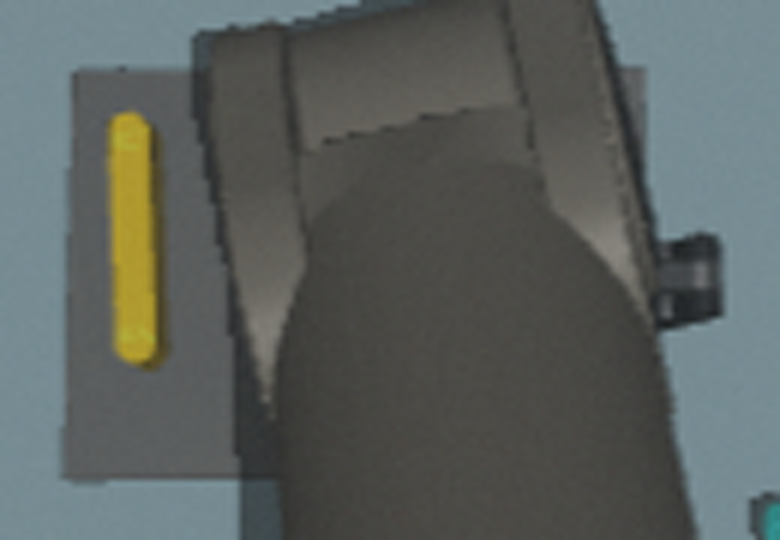

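```bash
python3 -m creep '[[[0.008,-0.003,-0.013,0.015,0.001,0.005,0.024],[0,0,0,0.025,0.001,0.012,0.024],[0,0,0,0.025,0.001,0.015,0.024],[0,0,0,0.014,0.001,0.012,0.024],[0,0,0,0.004,0,0.006,0.024],[0,0,0,0,0,0,0.024],[0,0,0,0,0,0,0.024]]]'; python3 - <<'E'
from h import *
plan(.566,.187,.12,2.4)
shot('wrist','w8')
E
```

```text
t: 22.52
eef_pos: [0.5685, 0.1716, 0.1329]
tool_rot: [0.002, 0.697, 0.717, -0.002]
contact_force: [-0.1, 0.2, 0.8]
gripper_width: 0.28
t 22.52 pos [0.5685 0.1716 0.1329] cradle [-106.5  349.2] F [-0.1  0.2  0.8] g 23.9
rotvec tool [-0.0012  0.0054 -0.0131] shift tool now [ 0.0155 -0.002   0.0129] | shift in target frame [ 0.0155 -0.0018  0.0129]
```

View pics/w8.png

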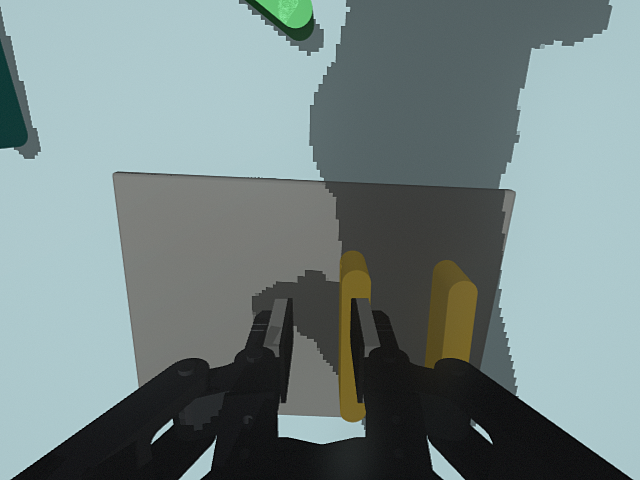

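```bash
python3 -m creep '[[[-0.001,0.005,-0.013,0.007,-0.001,0,0.024],[0,0,0,0.006,-0.001,0.002,0.024],[0,0,0,0,0,0.006,0.024],[0,0,0,0,0,0,0.024],[0,0,0,0,0,0,0.024]]]'; python3 - <<'E'
from h import *
plan(.566,.187,.082,2.4)
shot('wrist','w9')
E
```

```text
t: 22.98
eef_pos: [0.5674, 0.1813, 0.1265]
tool_rot: [0.001, 0.694, 0.72, 0.001]
contact_force: [-0.4, 0.6, -0.2]
gripper_width: 0.285
t 22.98 pos [0.5674 0.1813 0.1265] cradle [-109.1  358.5] F [-0.4  0.6 -0.2] g 24.3
rotvec tool [ 0.003   0.0007 -0.0049] shift tool now [ 0.0058 -0.0013  0.0445] | shift in target frame [ 0.0058 -0.0011  0.0445]
```

View pics/w9.png

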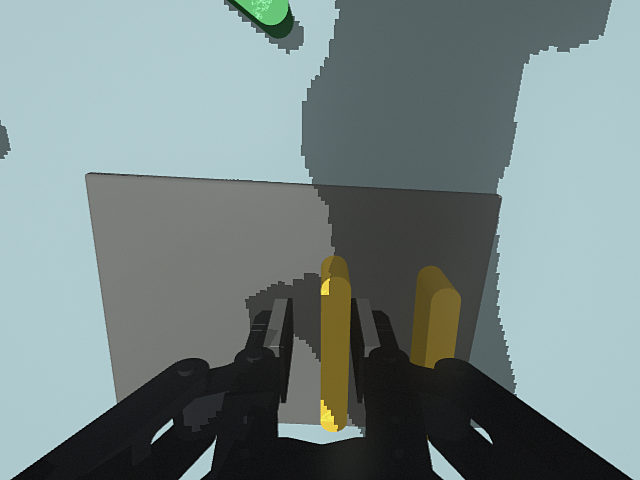

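```bash
python3 -m creep '[[[0.003,0,-0.004,0.006,-0.001,0.004,0.024],[0,0,0,0,0,0.010,0.024],[0,0,0,0,0,0.010,0.024],[0,0,0,0,0,0.006,0.024],[0,0,0,0,0,0,0.024],[0,0,0,0,0,0,0.024]]]'; python3 - <<'E'
from h import *
plan(.566,.187,.082,2.4)
E
```

```text
t: 23.53
eef_pos: [0.5657, 0.1872, 0.0926]
tool_rot: [0.0, 0.693, 0.721, -0.001]
contact_force: [-0.5, -0.5, 0.3]
gripper_width: 0.284
t 23.53 pos [0.5657 0.1872 0.0926] cradle [-111.7  364.1] F [-0.5 -0.5  0.3] g 24.2
rotvec tool [-0.0014  0.0014 -0.001 ] shift tool now [-0.0002  0.0003  0.0106] | shift in target frame [-0.0002  0.0003  0.0106]
```

```bash
python3 -m creep '[[[0,0,0,0,0,0.005,0.024],[0,0,0,0,0,0.004,0.024],[0,0,0,0,0,0,0.024],[0,0,0,0,0,0,0],[0,0,0,0,0,0,0],[0,0,0,0,0,0,0],[0,0,0,0,0,0,0],[0,0,0,0,0,0,0]]]' 80; python3 -m creep '[[[0,0,0,0,0,-0.015,0],[0,0,0,0,0,-0.025,0],[0,0,0,0,0,-0.02,0],[0,0,0,0,0,-0.008,0],[0,0,0,0,0,0,0]]]'; python3 - <<'E'
from h import *
planc(-.118,.023,.13)
shot('wrist','w10')
E
```

```text
t: 24.2
eef_pos: [0.566, 0.1869, 0.083]
tool_rot: [0.0, 0.693, 0.721, -0.001]
contact_force: [-0.2, -0.1, -0.5]
gripper_width: 0.144
t: 24.62
eef_pos: [0.5648, 0.1864, 0.1519]
tool_rot: [-0.001, 0.693, 0.721, -0.003]
contact_force: [-0.3, 0.0, -0.7]
gripper_width: 0.146
t 24.62 pos [0.5648 0.1864 0.1519] cradle [-112.5  363.2] F [-0.3  0.  -0.7] g 12.5
rotvec tool [-0.0044  0.0034  0.2012] shift tool now [-0.3322 -0.0733  0.0233] | shift in target frame [-0.3402 -0.0055  0.0219]
```

View pics/w10.png

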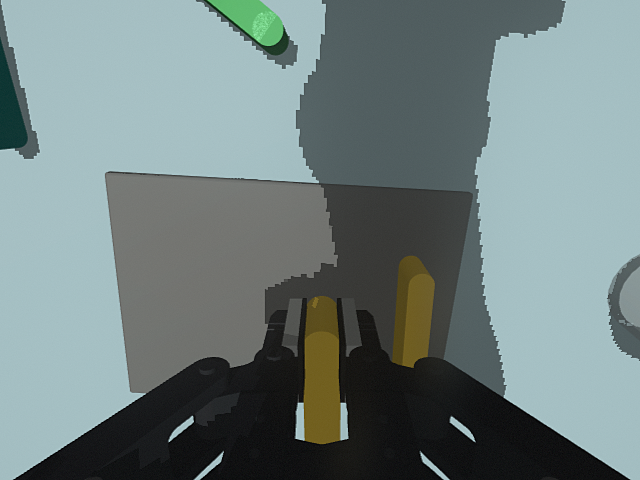

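```bash
python3 -m creep '[[[0,0,0.06,-0.008,0,0,0],[0,0,0.07,-0.018,0,0,0],[0,0,0.06,-0.03,-0.0,0,0],[0,0,0,-0.036,-0.0,0,0],[0,0,0,-0.036,0,0.001,0],[0,0,0,-0.036,0,0.002,0],[0,0,0,-0.036,0,0.002,0],[0,0,0,-0.036,0,0.002,0],[0,0,0,-0.03,0,0.002,0],[0,0,0,-0.022,0,0,0],[0,0,0,-0.014,0,0,0],[0,0,0,-0.008,0,0,0],[0,0,0,-0.003,0,0,0],[0,0,0,0,0,0,0],[0,0,0,0,0,0,0]]]' ; python3 - <<'E'
from h import *
planc(-.118,.0225,.0925)
E
```

```text
t: 25.92
eef_pos: [0.5125, -0.1328, 0.1259]
tool_rot: [-0.007, 0.759, 0.651, -0.01]
contact_force: [0.5, 0.4, -1.4]
gripper_width: 0.144
t 25.92 pos [ 0.5125 -0.1328  0.1259] cradle [-112.9   39.7] F [ 0.5  0.4 -1.4] g 12.3
rotvec tool [-0.0243  0.0063  0.0088] shift tool now [-0.017  -0.0044  0.0336] | shift in target frame [-0.0172 -0.0051  0.0334]
```

```bash
python3 -m creep '[[[-0.024,0.006,0.009,-0.006,-0.004,0.0,0],[0,0,0,-0.008,0,0,0],[0,0,0,-0.004,0,0.0,0],[0,0,0,0,0,0.008,0],[0,0,0,0,0,0.008,0],[0,0,0,0,0,0.004,0],[0,0,0,0,0,0,0],[0,0,0,0,0,0,0]]]' ; python3 - <<'E'
from h import *
planc(-.118,.0225,.0905)
E
```

```text
t: 26.58
eef_pos: [0.5086, -0.1431, 0.1028]
tool_rot: [-0.001, 0.758, 0.653, 0.001]
contact_force: [-0.1, -0.4, -0.7]
gripper_width: 0.143
t 26.58 pos [ 0.5086 -0.1431  0.1028] cradle [-115.2   28.9] F [-0.1 -0.4 -0.7] g 12.2
rotvec tool [-0.0012 -0.0029  0.012 ] shift tool now [-0.0064 -0.0029  0.0123] | shift in target frame [-0.0064 -0.0028  0.0123]
```

```bash
python3 -m creep '[[[-0.001,-0.003,0.012,-0.005,-0.001,0.004,0],[0,0,0,0,0,0.004,0],[0,0,0,0,0,0.003,0],[0,0,0,0,0,0,0],[0,0,0,0,0,0,0]]]' ; python3 - <<'E'
from h import *
planc(-.104,.0225,.0905)
E
```

```text
t: 27.0
eef_pos: [0.5068, -0.1481, 0.0903]
tool_rot: [-0.0, 0.762, 0.648, -0.0]
contact_force: [0.2, 0.1, -1.1]
gripper_width: 0.143
t 27.0 pos [ 0.5068 -0.1481  0.0903] cradle [-116.1   23.7] F [ 0.2  0.1 -1.1] g 12.2
rotvec tool [-0.0006  0.0004 -0.0008] shift tool now [-0.0012  0.0121 -0.0002] | shift in target frame [-0.0012  0.0121 -0.0002]
```

Forward; nose now at about −37.

```bash
python3 -m creep '[[[0,0,0,-0.001,0.005,0,0],[0,0,0,0,0.006,0,0],[0,0,0,0,0.003,0,0],[0,0,0,0,0,0,0],[0,0,0,0,0,0,0]]]' ; python3 - <<'E'
from h import *
planc(-.07,.0225,.0905)
shot('side','s7');crop('s7',240,270,440,400,4,'s7c')
E
```

```text
t: 27.42
eef_pos: [0.5229, -0.1518, 0.091]
tool_rot: [0.001, 0.762, 0.648, 0.0]
contact_force: [-0.4, 0.6, -0.2]
gripper_width: 0.143
t 27.42 pos [ 0.5229 -0.1518  0.091 ] cradle [-99.6  22.6] F [-0.4  0.6 -0.2] g 12.2
rotvec tool [ 0.0012  0.0004 -0.0008] shift tool now [-0.0001  0.0296  0.0005] | shift in target frame [-0.0001  0.0296  0.0005]
```

View pics/s7c.png

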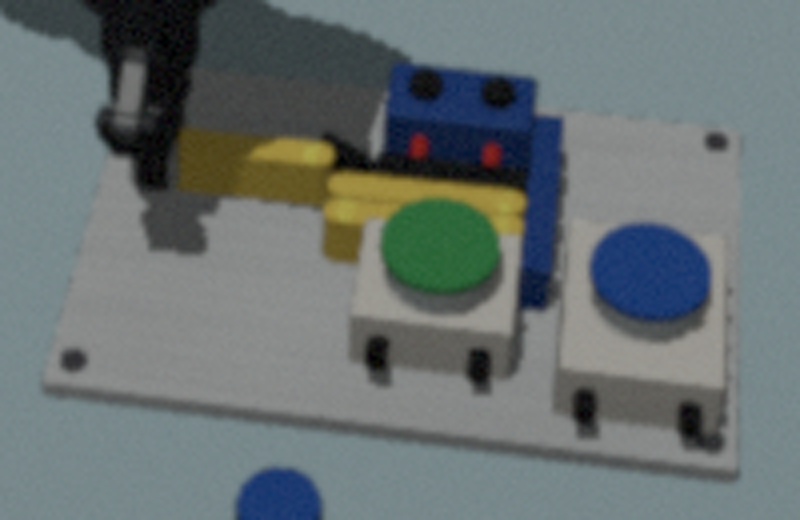

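```bash
python3 -m creep '[[[0,0,0,0,0.004,0,0],[0,0,0,0,0.005,0,0],[0,0,0,0,0.005,0,0],[0,0,0,0,0.004,0,0]]]'; python3 -m creep '[[[0,0,0,0,0.005,0,0],[0,0,0,0,0.005,0,0],[0,0,0,0,0.005,0,0]]]' ; python3 - <<'E'
from h import *
planc(-.036,.0225,.0905)
E
```

```text
t: 27.8
eef_pos: [0.5382, -0.156, 0.0902]
tool_rot: [-0.002, 0.763, 0.647, -0.002]
contact_force: [-3.4, -2.5, -0.2]
gripper_width: 0.143
t: 28.05
eef_pos: [0.5456, -0.1576, 0.0886]
tool_rot: [-0.01, 0.763, 0.646, -0.009]
contact_force: [-28.1, 5.4, 37.3]
gripper_width: 0.144
t 28.05 pos [ 0.5456 -0.1576  0.0886] cradle [-76.3  20.6] F [-28.1   5.4  37.3] g 12.3
rotvec tool [-0.027   0.0002 -0.0043] shift tool now [ 0.0021  0.0402 -0.003 ] | shift in target frame [ 0.0019  0.0403 -0.0019]
```

```bash
python3 -m creep '[[[-0.03,0,-0.004,0.001,-0.001,-0.003,0],[-0.01,0,0,0,0,-0.001,0],[0,0,0,0,0,0,0]]]'; python3 - <<'E'
from h import *
planc(-.036,.0225,.0905)
shot('top','t8');crop('t8',350,150,480,312,4.8,'t8c')
shot('side','s8');crop('s8',240,270,440,400,4,'s8c')
E
```

```text
t: 28.3
eef_pos: [0.5431, -0.1571, 0.092]
tool_rot: [0.003, 0.762, 0.647, 0.002]
contact_force: [-0.8, 0.2, -2.1]
gripper_width: 0.146
t 28.3 pos [ 0.5431 -0.1571  0.092 ] cradle [-78.8  20.6] F [-0.8  0.2 -2.1] g 12.5
rotvec tool [ 0.0079  0.0006 -0.0017] shift tool now [0.002  0.0428 0.0019] | shift in target frame [0.0019 0.0428 0.0015]
```

View pics/s8c.png

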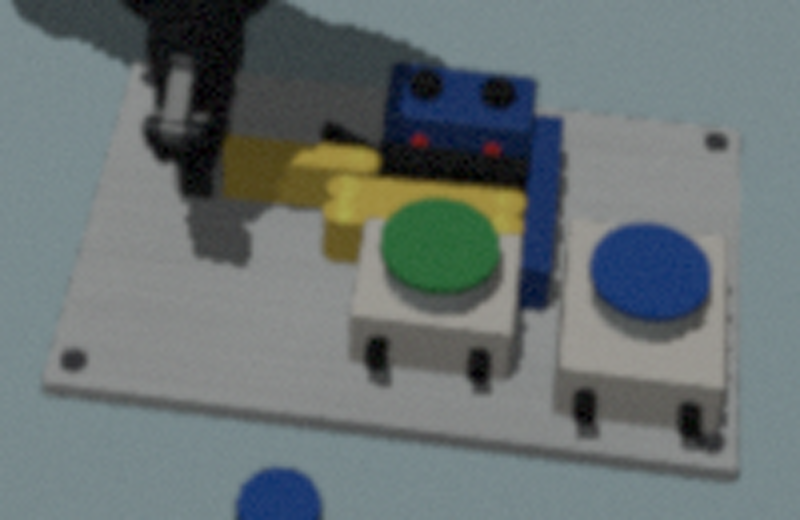

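View pics/t8c.png

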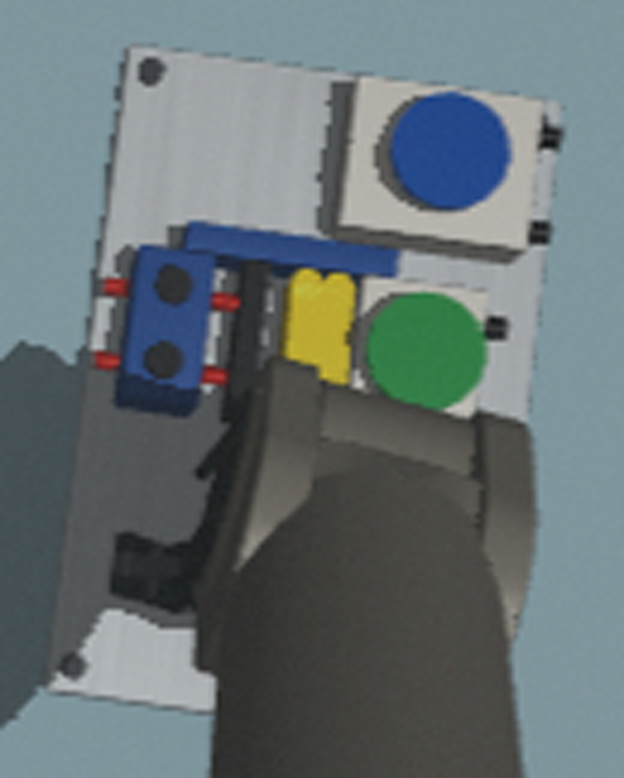

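```bash
python3 -m creep '[[[0,0,0,0,0.006,0,0],[-0.004,0,0,0,0.006,0,0],[-0.004,0,0,0,0.006,-0.0005,0]]]'; python3 - <<'E'
from h import *
planc(-.036,.0215,.0905)
E
```

```text
t: 28.65
eef_pos: [0.5581, -0.1592, 0.0909]
tool_rot: [0.002, 0.762, 0.647, 0.002]
contact_force: [-4.7, 0.5, -1.3]
gripper_width: 0.143
t 28.65 pos [ 0.5581 -0.1592  0.0909] cradle [-63.7  21. ] F [-4.7  0.5 -1.3] g 12.2
rotvec tool [ 0.0055 -0.0001 -0.0013] shift tool now [0.0005 0.0277 0.0006] | shift in target frame [0.0005 0.0277 0.0004]
```

Sliding in smoothly with ~5 N.

```bash
python3 -m creep '[[[0,0,0,0,0.006,0,0],[-0.002,0,0,0,0.006,-0.0005,0],[-0.002,0,0,0,0.006,-0.0005,0],[-0.002,0,0,0,0.004,0,0],[0,0,0,0,0.0,0,0]]]'; python3 - <<'E'
from h import *
planc(-.036,.0215,.0905)
E
```

```text
t: 29.07
eef_pos: [0.5829, -0.1624, 0.0914]
tool_rot: [0.004, 0.762, 0.648, 0.004]
contact_force: [-3.4, -1.3, -0.4]
gripper_width: 0.145
t 29.07 pos [ 0.5829 -0.1624  0.0914] cradle [-38.7  21.8] F [-3.4 -1.3 -0.4] g 12.4
rotvec tool [ 0.0103 -0.0006  0.    ] shift tool now [-0.0003  0.0027  0.001 ] | shift in target frame [-0.0003  0.0027  0.0009]
```

```bash
python3 -m creep '[[[0.01,0,0,0,0,0,0],[0,0,0,0,0,0,0.02],[0,0,0,0,0,0,0.02],[0,0,0,0,0,-0.008,0.02],[0,0,0,0,0,-0.016,0.02],[0,0,0,0,0,-0.014,0.02],[0,0,0,0,-0.008,0,0.01],[0,0,0,0,-0.012,0,0],[0,0,0,0,-0.010,0,0],[0,0,0,0,-0.002,0,0],[0,0,0,0,0,0,0],[0,0,0,0,0,0,0]]]' ; python3 - <<'E'
from h import *
planc(-.07,.0215,.092)
shot('side','s9');crop('s9',240,270,440,400,4,'s9c')
E
```

```text
t: 30.07
eef_pos: [0.5543, -0.1559, 0.1346]
tool_rot: [0.006, 0.761, 0.649, 0.006]
contact_force: [0.3, 0.4, -0.2]
gripper_width: -0.001
t 30.07 pos [ 0.5543 -0.1559  0.1346] cradle [-68.   23.6] F [ 0.3  0.4 -0.2] g -0.1
rotvec tool [ 0.0174 -0.0019  0.0026] shift tool now [-0.0022 -0.0027  0.0426] | shift in target frame [-0.0021 -0.002   0.0426]
```

View pics/s9c.png

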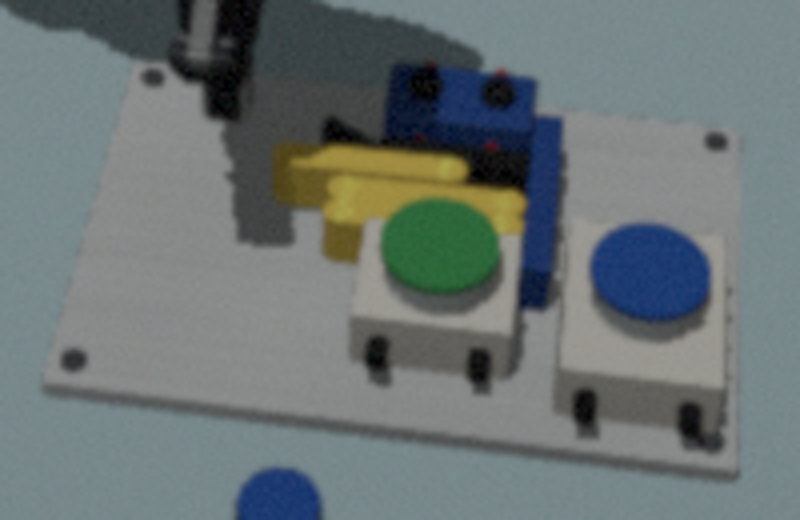

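```bash
python3 -m creep '[[[0.017,0,0.003,-0.002,-0.005,0.008,0],[0,0,0,0,0,0.012,0],[0,0,0,0,0,0.010,0],[0,0,0,0,0,0.005,0],[0,0,0,0,0,0,0],[0,0,0,0,0,0,0]]]' ; python3 - <<'E'
from h import *
planc(-.031,.0215,.092)
E
```

```text
t: 30.62
eef_pos: [0.5487, -0.1571, 0.0933]
tool_rot: [-0.002, 0.762, 0.648, -0.001]
contact_force: [-0.0, -0.2, 0.3]
gripper_width: 0.003
t 30.62 pos [ 0.5487 -0.1571  0.0933] cradle [-73.3  21.5] F [-0.  -0.2  0.3] g 0.3
rotvec tool [-0.0044 -0.0017 -0.0005] shift tool now [-0.      0.0423  0.0011] | shift in target frame [-0.      0.0423  0.0013]
```

```bash
python3 -m creep '[[[-0.004,0,0,0,0.006,0,0],[0,0,0,0,0.008,0,0],[0,0,0,0,0.006,0,0],[-0.003,0,0,0,0.005,0,0],[-0.003,0,0,0,0.005,0,0],[-0.003,0,0,0,0.005,0,0]]]' ; python3 - <<'E'
from h import *
planc(-.031,.0215,.092)
E
```

```text
t: 31.12
eef_pos: [0.5807, -0.1623, 0.0914]
tool_rot: [-0.003, 0.762, 0.648, -0.001]
contact_force: [-6.2, 0.3, -0.9]
gripper_width: -0.002
t 31.12 pos [ 0.5807 -0.1623  0.0914] cradle [-40.9  21.5] F [-6.2  0.3 -0.9] g -0.1
rotvec tool [-0.0046 -0.0024 -0.0008] shift tool now [ 0.      0.0099 -0.0007] | shift in target frame [ 0.      0.0099 -0.0006]
```

```bash
python3 -m creep '[[[-0.004,0,0,0,0.005,0,0],[-0.004,0,0,0,0.005,0,0],[-0.004,0,0,0,0.005,0,0],[-0.004,0,0,0,0.005,0,0]]]' ; python3 -m creep '[[[-0.006,0,0,0,0.005,0,0],[-0.006,0,0,0,0.005,0,0]]]' ; python3 - <<'E'
from h import *
planc(-.031,.0215,.092)
E
```

```text
t: 31.45
eef_pos: [0.5934, -0.1646, 0.0895]
tool_rot: [-0.005, 0.762, 0.647, -0.002]
contact_force: [-21.8, 3.6, 13.6]
gripper_width: -0.003
t: 31.62
eef_pos: [0.5939, -0.1651, 0.0879]
tool_rot: [-0.01, 0.762, 0.647, -0.005]
contact_force: [-16.8, 3.3, 11.7]
gripper_width: 0.001
t 31.62 pos [ 0.5939 -0.1651  0.0879] cradle [-27.4  20.9] F [-16.8   3.3  11.7] g 0.1
rotvec tool [-0.0224 -0.005  -0.0027] shift tool now [ 0.0007 -0.0037 -0.004 ] | shift in target frame [ 0.0006 -0.0036 -0.0041]
```

```bash
python3 -m creep '[[[0,0,0,0,-0.006,-0.002,0],[-0.022,0,0,0,-0.01,-0.002,0],[0,0,0,0,-0.012,-0.01,0],[0,0,0,0,-0.01,-0.03,0],[0,0,0,0.02,-0.01,-0.03,0],[0,0,0,0.035,-0.01,-0.03,0],[0,0,0,0.035,-0.01,-0.01,0],[0,0,0,0.035,0,0,0],[0,0,0,0.03,0,0,0],[0,0,0,0.015,0,0,0],[0,0,0,0,0,0,0]]]'; python3 - <<'E'
from h import *
c=shot('top','t10');crop('t10',350,150,480,312,4.8,'t10c')
shot('side','s10');crop('s10',240,270,440,400,4,'s10c')
E
```

```text
t: 32.53
eef_pos: [0.5653, 0.0155, 0.2141]
tool_rot: [0.009, 0.765, 0.644, 0.015]
contact_force: [1.1, 0.2, -0.2]
gripper_width: 0.002
```

View pics/t10c.png

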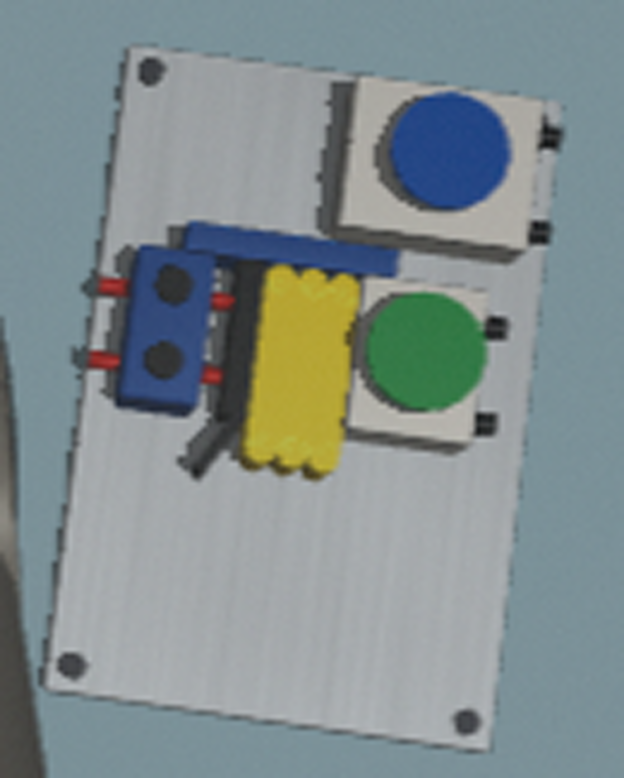

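View pics/s10c.png

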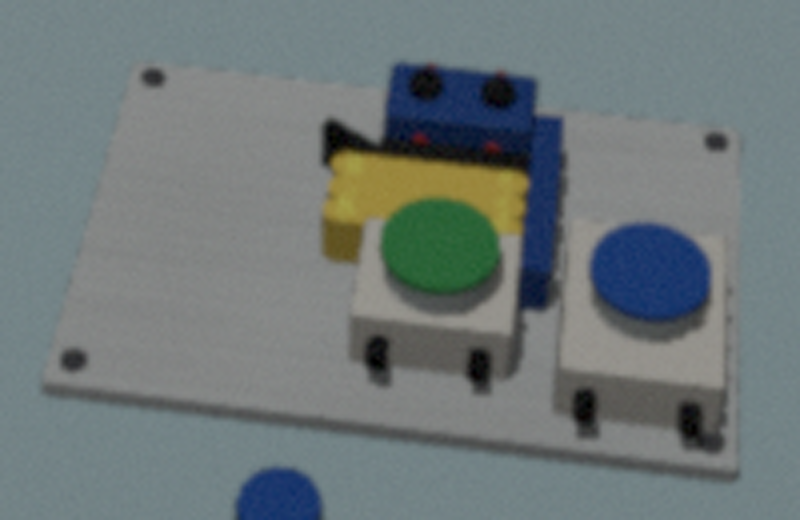

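View pics/t10.png

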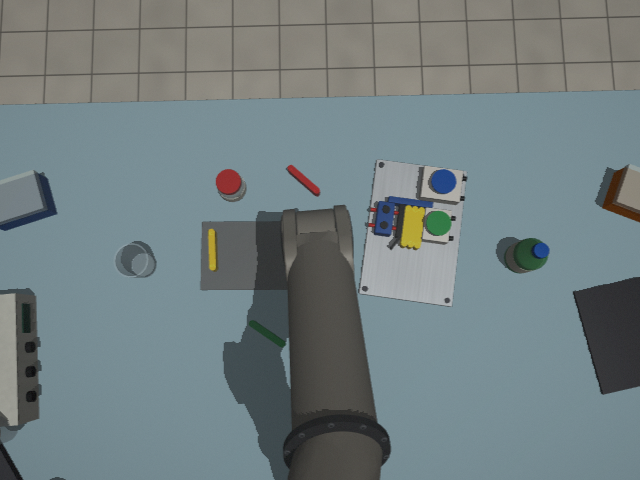

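```bash
python3 - <<'E'
from h import *
c=load('t10')
for n,x,y in(('b3',252,470),('b2',284,474),('b1',318,478),('f3',283,266),('f2',314,271),('f1',346,277),('wallR',395,275),('wallL',215,250)): print(n,(w2c(w(c,350+x/4.8,150+y/4.8,.04))*1e3).round(1))
crop('t10',392,188,442,254,9,'t10d')
E
```

```text
b3 [-23.2  22.8]
b2 [-23.    8.7]
b1 [-22.7  -6.3]
f3 [69.6 20.3]
f2 [69.2  6.4]
f1 [68.5 -7.9]
wallR [ 72.4 -29.3]
wallL [72.6 51.1]
```

View pics/t10d.png

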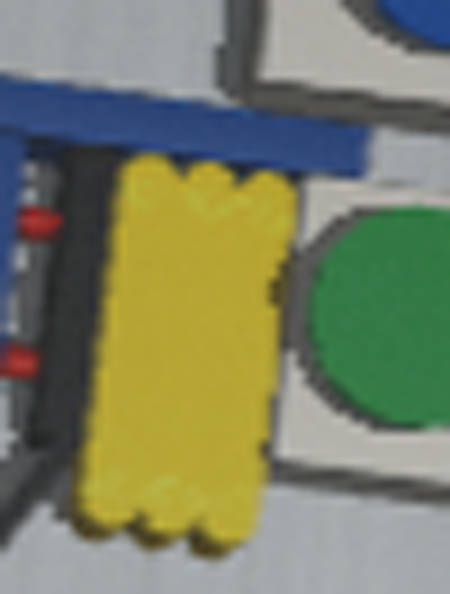

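```bash
python3 -c "
from h import *
plan(.5,.0,.2,0)
from station import hand_in
print(hand_in())"
```

```text
t 32.63 pos [0.5645 0.0116 0.2136] cradle [-84.7 190.6] F [-0.2 -0.7  0.2] g 0.1
rotvec tool [ 0.0322 -0.0061 -0.1745] shift tool now [-0.0227 -0.0619  0.0114] | shift in target frame [-0.0116 -0.0645  0.0136]
the job is handed in; nothing more can be done
None
```

The gap is packed with three yellow bars, each pushed in until it stopped at the blue back wall. The fourth bar stays on the tray. I handed the job in at about 32.6 s of the 72 s allowed.

- **Mounted chamber:** it is the narrow, green-capped one. Feeling for its side with the first bar put the gap at about 32 mm, so three bars fit.
- **Last top and side pictures:** the three bars stand on edge and level with each other, with their rear ends within about 0.5 mm of one line. The pad is pushed back, its red pins stick out further, and no gaps show. The bottle, beaker, jar and the red and green look-alikes are where they were. The arm hides the turquoise one in the last top picture, but I never went near it.
- **Disagreements:** the top camera put the rear ends about 3 mm further out than the expected -20 mm. It also put the back wall at 72 mm instead of 70 mm and the bars at 92 mm long instead of 90 mm, so I took this as calibration error. The final pushes stopped at the same place for all three bars, with 11 to 22 N along the push direction.
- **Snag on the third bar:** it jammed briefly, with its nose pressing on the plate at about 47 N wrist force, below the 120 N limit. I levelled and raised it slightly, and it then slid in at about 5 N.

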